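# Load the tack-welding nests with the cut blanks

## Task

Load the tack-welding jig: set each of the four saw-cut blanks, the same way up as it lies, into the locating nest on the bench that fits it, the pipe ring over its copper plug, the flat bar and the square tubes between their dowels, so that each sits fully down on its rests. Lower them in rather than dropping them, and leave the yellow paint marker where it lies.

Things in the scene. Friction and masses are not known exactly. Their poses are not given: they have to be found in the camera images.
- pipe_ring: Pipe blank: rust-brown steel pipe ring standing on end, 48 mm outside diameter, bore about 40 mm (at least 37 clear), 30 mm high, about 0.14 kg. Grip it across its outside. Origin: centre of its underside; z up.
- flat_bar: Flat-bar blank: plain dark steel plate lying flat, 45 mm wide (x), 80 mm long (y), 12 mm thick, about 0.34 kg. Origin: centre of its underside; z up. y runs along its length.
- tube_short: Short, thick tube blank: dark grey square steel tube lying flat, 30 mm wide (x), 90 mm long (y), 30 mm high, about 0.21 kg. Origin: centre of its underside; z up. y runs along its length.
- tube_long: Long, slim tube blank: dark grey square steel tube lying flat, 25 mm wide (x), 120 mm long (y), 25 mm high, about 0.21 kg. Origin: centre of its underside; z up. y runs along its length.
- nest_pipe_ring: Locating nest for the pipe: bright steel plate 80 x 80 mm, 10 mm thick, a dark seat disc 48 mm across (4 mm raised) and on it a copper plug 33 mm in diameter with a tapered nose (19 mm at the top), 21 mm high above the seat, that goes up the pipe's bore. Fixed to the bench. Origin: centre of its underside; seat 14 mm above it. 
- nest_flat_bar: Locating nest for the flat bar: bright steel plate 90 (x) x 118 (y) mm, 10 mm thick, two copper rest pads, six bullet-nosed dark dowels (12 mm thick, 22 high above the plate, top 10 tapered): two on either long side, 30 mm each way from the middle, and one at either end; clear space between them 50 x 85 mm. 48 mm between side dowels is open for fingers. Fixed to the bench. Origin: centre of its underside; seat 14 mm above it. The bar lies along y.
- nest_tube_short: Locating nest for the short tube: bright steel plate 74 (x) x 130 (y) mm, 10 mm thick, two copper rest pads, six bullet-nosed dark dowels (12 mm thick, 22 high above the plate, top 10 tapered): two on either long side, 33 mm each way from the middle, and one at either end; clear space between them 35 x 95 mm. 54 mm between side dowels is open for fingers. Fixed to the bench. Origin: centre of its underside; seat 14 mm above it. The tube lies along y.
- nest_tube_long: Locating nest for the long tube: bright steel plate 70 (x) x 160 (y) mm, 10 mm thick, two copper rest pads, six bullet-nosed dark dowels (12 mm thick, 22 high above the plate, top 10 tapered): two on either long side, 45 mm each way from the middle, and one at either end; clear space between them 29 x 124 mm. 78 mm between side dowels is open for fingers. Fixed to the bench. Origin: centre of its underside; seat 14 mm above it. The tube lies along y.
- paint_marker: Yellow paint marker, 18 x 135 x 17 mm, lying loose near the blanks; to be left where it is. Origin: centre of its underside; y along its length.
Mind the look-alikes: they are no part of the job. Leave any blue look-alike of the nest_pipe_ring alone.

How it is judged:
By the outcome, as a careful person would: the job done as asked, in the order asked, and still so for the second after the job is handed in, with the robot touching nothing.
It also fails if it takes over 115 s, if anything falls off the work surface, if the arm or the gripper's body presses on something with over 40 N, if the wrist force passes 120 N, or if a joint passes its speed limit or range.

## Robot

A 6-joint arm with a two-finger parallel gripper is mounted at the origin on the work surface; the furniture and walls round the work are solid. World frame = base frame: x ahead of the robot, y to its left, z up, the work surface at z = 0. Lengths are in m, angles in rad, forces in N, time in s.
With the tool pointing down it reaches from about 0.375 to 0.975 m from the base axis. Payload 3.8 kg.
Tool frame: the origin (TCP) lies midway between the tips of the shut fingers; the grasp point (between the pads) lies 19 mm behind it; z points along the fingers, y is the direction in which the jaws open and shut (so a half turn about z gives the same grasp; the last joint's range is limited). The gripper opens to 85 mm and grips with 20 to 120 N. Pads are 22 mm wide; open, the fingers measure 114 mm over their backs; the gripper's body (76 mm by 85 mm) begins 54 mm behind the grasp point. The pads swing forward as they close: fully open they stand 13 mm farther back than shut.
Start: joints at [1.253, 0.264, 1.604, -0, 1.274, -0.037], TCP at [0.187, 0.649, 0.231] pointing down, gripper open.
Joint ranges: [-2.63, 2.63], [-0.94, 2.18], [0.31, 2.57], [-1.31, 4.45], [0, 2.66], [-2.55, 2.55]. Speed limits (rad/s): [2.57, 2.57, 3.14, 3.14, 3.14, 3.14].

## Interface

Orientations are given as a rotation vector (axis times angle).
In Python, from workcell import bot gives the robot as it stands.
- The arm moves only by the tool arm_command, never from a script. Its argument "targets" is text: rows parted by semicolons, each of 7 numbers parted by spaces: the shift along the tool's x, y, z in mm, then the turn, a rotation vector about the tool's x, y, z in degrees, then the opening, from 0 (shut) to 1 (fully open). A call has 1 to 10 rows; each row is the pose to reach, as a shift and turn from the pose commanded when the call began, along the tool's axes at that moment; what a row does not reach only later rows make up. A row lasts 1/12 s, in which the tool goes at most 41.7 mm and 7.16 degrees, less where a joint would pass 70% of its speed; a pose out of reach is approached as far as the arm can. A call with a gripper value outside its range is refused whole. The fingers move at their own pace and stop on an object; "newtons" is the grip in N (left out, the last holds). Time passes only in rows, so rows that repeat a pose let the fingers close. It gives the time, the measured TCP pose, the force and the opening at its end, in the units of the state.
- bot.read_state(): the state, without advancing time (a new reading comes with each control period).
- bot.read_camera(name): name is "scene" or "top"; returns (picture, depth): 400x640x3 uint8, blue, green, red; 400x640 float32, m along the optical axis (not along the pixel's ray), 0 where there is no reading.
- bot.camera_params(name): a dict with "fov_y" (degrees; the focal length in pixels is half the picture's height over the tangent of half this angle, whatever the lens; pixels are square), "cx", "cy" (the principal point, pixels), "k1" (the pictures are not rectified: a ray, as slopes to the right and down, at radius r is drawn at 1 + k1 r^2 times it, then the intrinsics apply), "xyz" and "rotation" of the camera in the world. Camera axes: x right, y up, looking along -z (the intrinsics and any distortion apply to the point x, -y, -z); pixel columns grow to the right and rows downward; lengths in m; the calibration is good to about 2 mm. A picture is of the moment at which its call begins. camera_params takes no time and is no camera call.
- bot.finish_job(): hands the job in, once; it reports no verdict.
The state is a dict: "time": time; "q": joint angles; "joint_vel": joint speeds; "joint_torque": joint torques, N m; "tool_pos": TCP position; "tcp_rot": TCP orientation; "wrist_force": force on the tool from outside, world axes, zero at the start; "torque": the same for the moment, N m; "width": opening from 0.0 (shut) to 1.0 (fully open).
Only numpy, scipy, OpenCV 4.12 (cv2) and the standard library are available. Lean on these libraries where they do the work, as an engineer would, in place of code of your own. Each camera call takes 0.05 s, during which the arm holds its last target.

## Working session

There is one attempt and no reset: what is moved stays moved. The work goes in short steps, Python scripts to look and compute and a tool call to move; the robot and the scene stay as the last step left them, time stands still between calls to the robot, and variables do not carry over. Pictures are saved under pics/ and viewed, and the job is handed in when it is done.

Besides the shell and the picture viewer there is one more tool, called by a JSON object that holds its "op" and its "data", one argument or row to a line. arm_command: Moves the arm, as the interface text tells. Its arguments: {"type":"object","properties":{"targets":{"type":"string"},"newtons":{"type":"number"}},"required":["targets"]}

```bash
ls; mkdir -p pics
python3 - <<'E'
from workcell import bot
import cv2,numpy as np
print(bot.read_state())
for n in("scene","top"):
    p,d=bot.read_camera(n); cv2.imwrite(f"pics/{n}0.png",p); np.savez(f"{n}0.npz",p=p,d=d)
    print(n,bot.camera_params(n))
E
```

```text
pics
{'time': 0.0, 'q': array([ 1.25307950e+00,  2.64775282e-01,  1.60539919e+00,  4.65536208e-05,
        1.27369591e+00, -3.69225802e-02]), 'joint_vel': array([0.00128396, 0.00147375, 0.00103787, 0.00043555, 0.0008309 ,
       0.00115269]), 'joint_torque': array([ 1.62988563e-04, -5.15106189e+01, -3.67321658e+01,  2.39404344e-04,
        1.22025763e-02, -2.56977373e-06]), 'tool_pos': array([0.1868247 , 0.6478579 , 0.22993352]), 'tcp_rot': array([-0.43958163, -3.11023482,  0.00350892]), 'wrist_force': array([-0.57079656, -0.61388199,  0.94459317]), 'torque': array([-0.02299449, -0.00094467, -0.02108983]), 'width': 1.0019735882369496}
scene {'fov_y': 45.95550846335907, 'cx': 318.9142604124195, 'cy': 198.65236143474436, 'k1': 0.003340615849513329, 'xyz': array([-0.34189483, -0.76172635,  0.93174341]), 'rotation': array([ 0.92301426, -0.37217425, -0.6584512 ])}
top {'fov_y': 55.967271195338164, 'cx': 321.2691060478908, 'cy': 203.2253333324017, 'k1': -0.020386984241993516, 'xyz': array([0.35285249, 0.19171136, 1.58558544]), 'rotation': array([ 0.0823893 , -0.09412098, -1.55029142])}
```

View pics/scene0.png

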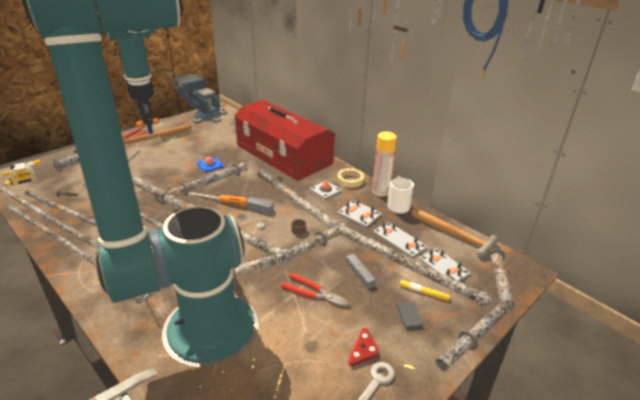

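View pics/top0.png

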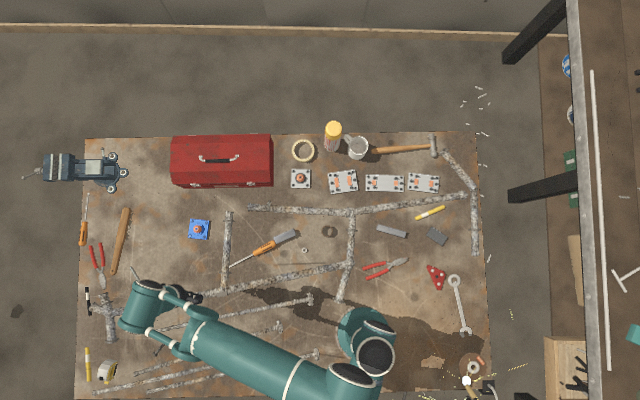

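```bash
cat > h.py <<'E'
import numpy as np,cv2
from scipy.spatial.transform import Rotation as R
from workcell import bot
def ray(n,uv):
    c=bot.camera_params(n);f=200/np.tan(np.radians(c['fov_y']/2));uv=np.atleast_2d(np.array(uv,float))
    K=np.array([[f,0,c['cx']],[0,f,c['cy']],[0,0,1.]])
    s=cv2.undistortPoints(uv.reshape(-1,1,2),K,np.array([c['k1'],0,0,0.])).reshape(-1,2)
    return c['xyz'],R.from_rotvec(c['rotation']).as_matrix(),s
def plane(n,uv,z):
    o,M,s=ray(n,uv);d=np.c_[s[:,0],-s[:,1],-np.ones(len(s))]@M.T
    return o+d*((z-o[2])/d[:,2])[:,None]
def pt(n,uv,dep):
    o,M,s=ray(n,uv);return o+(np.c_[s[:,0],-s[:,1],-np.ones(len(s))]*np.asarray(dep).reshape(-1,1))@M.T
def cloud(n,d):
    v,u=np.mgrid[0:400,0:640];P=pt(n,np.c_[u.ravel(),v.ravel()],d.ravel());return P.reshape(400,640,3)
def proj(n,P):
    c=bot.camera_params(n);f=200/np.tan(np.radians(c['fov_y']/2))
    q=(np.atleast_2d(P)-c['xyz'])@R.from_rotvec(c['rotation']).as_matrix();s=np.c_[q[:,0],-q[:,1]]/-q[:,2:]
    s=s*(1+c['k1']*(s**2).sum(1))[:,None];return s*f+[c['cx'],c['cy']]
E
python3 - <<'E'
from h import *
for n,(x0,y0,w,h,k) in {"top":(280,160,200,150,4),"scene":(280,160,200,150,4)}.items():
    a=np.load(n+"0.npz");c=cv2.resize(a['p'][y0:y0+h,x0:x0+w],None,fx=k,fy=k,interpolation=cv2.INTER_CUBIC);cv2.imwrite(f"pics/{n}c.png",c)
    P=cloud(n,a['d']);Z=P[...,2]
    g=np.clip((Z+.01)/.1,0,1)*255;g=cv2.applyColorMap(g.astype(np.uint8),cv2.COLORMAP_JET)
    cv2.imwrite(f"pics/{n}z.png",cv2.resize(g[y0:y0+h,x0:x0+w],None,fx=k,fy=k,interpolation=cv2.INTER_NEAREST))
    cv2.imwrite(f"pics/{n}zf.png",g)
E
```

```text
(no output)
```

View pics/topc.png

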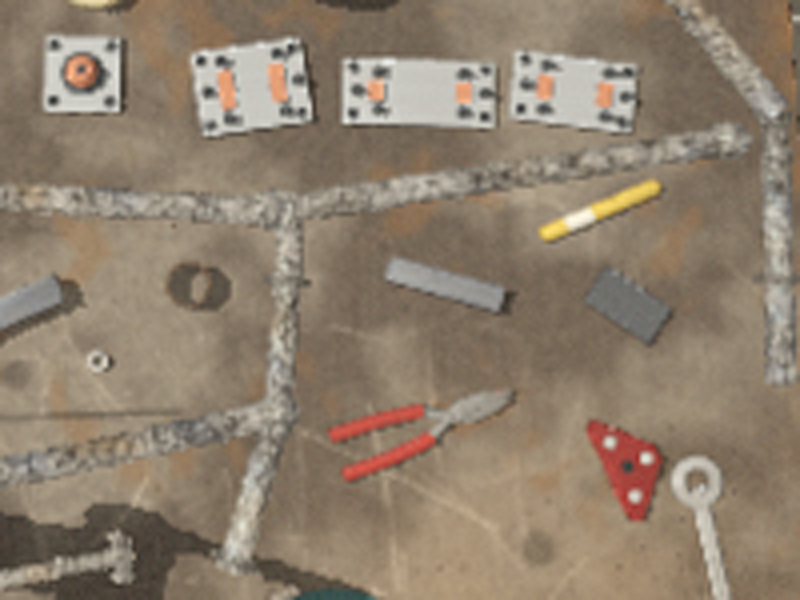

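View pics/scenec.png

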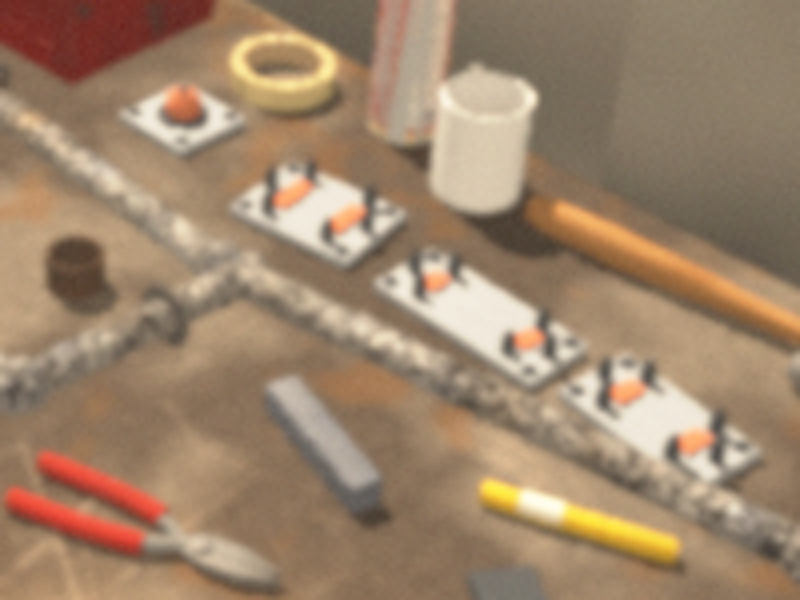

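View pics/topz.png

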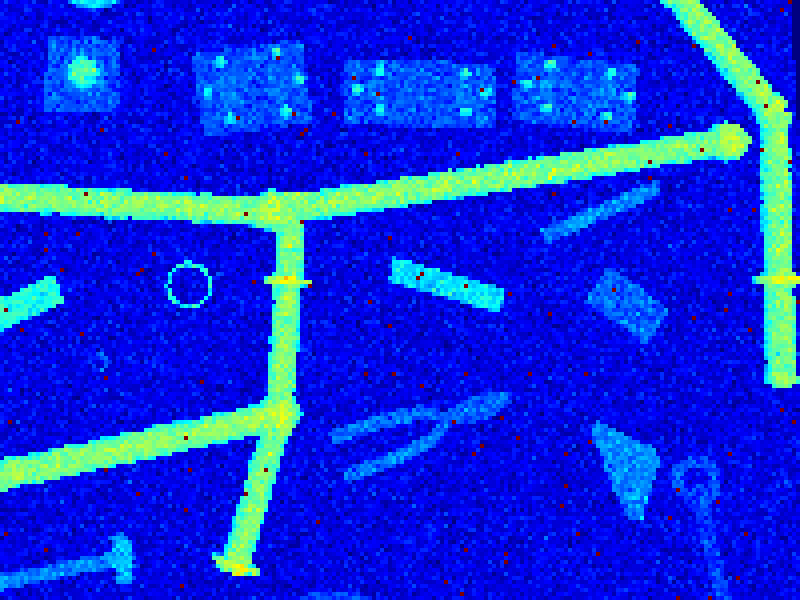

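View pics/scenezf.png

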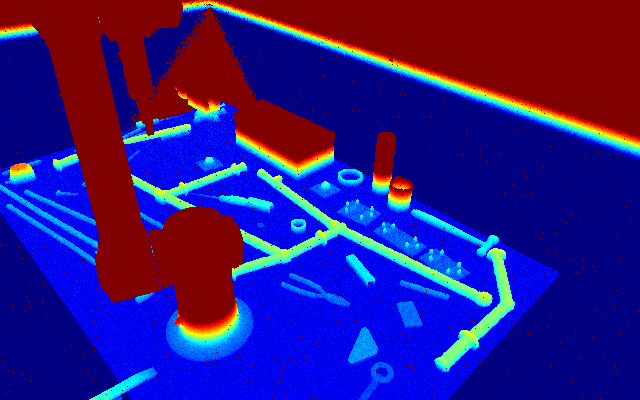

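Run:
```python
from h import *
for n,(x0,y0,w,h,k) in {"top":(220,215,100,65,8),"scene":(180,180,130,70,6)}.items():
    a=np.load(n+"0.npz");c=cv2.resize(a['p'][y0:y0+h,x0:x0+w],None,fx=k,fy=k,interpolation=cv2.INTER_CUBIC);
    g=cv2.imread(f"pics/{n}zf.png")[y0:y0+h,x0:x0+w]
    c=cv2.resize(c,None,fx=.75,fy=.75)
    cv2.imwrite(f"pics/{n}d.png",np.vstack([c,cv2.resize(g,c.shape[1::-1],interpolation=0)])[:600])
```

```text
(no output)
```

View pics/topd.png

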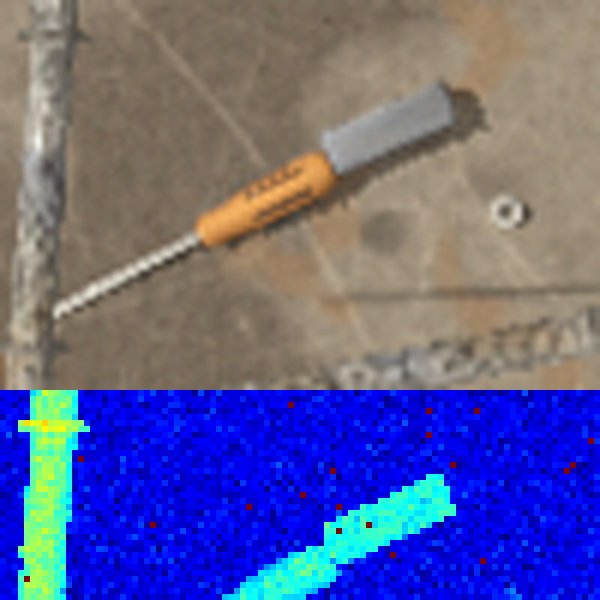

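View pics/scened.png

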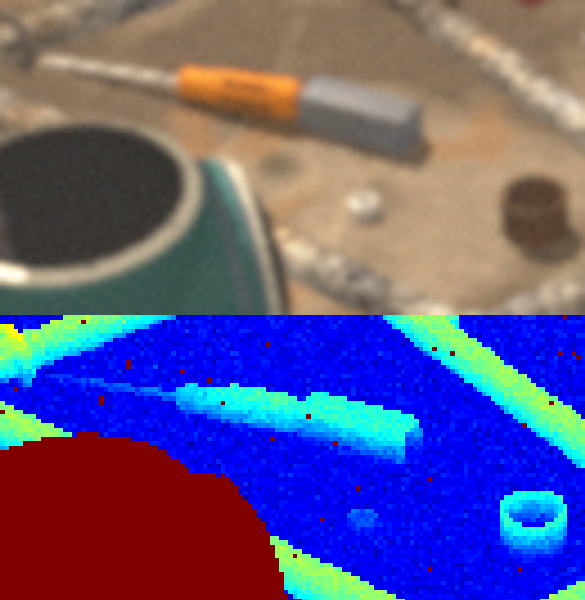

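```bash
cat > meas.py <<'E'
from h import *
import sys
def rect(n,mask_uv,z):
    P=plane(n,mask_uv,z)[:,:2]
    (c,wh,a)=cv2.minAreaRect((P*1000).astype(np.float32));
    b=cv2.boxPoints((c,wh,a));e=[b[1]-b[0],b[2]-b[1]];L=max(e,key=lambda v:np.hypot(*v));yaw=np.degrees(np.arctan2(L[1],L[0]))
    return np.round(c,1),np.round(sorted(wh),1),round(((yaw+90)%180)-90,1)
def zmask(n,d,x0,y0,x1,y1,lo,hi):
    P=cloud(n,cv2.medianBlur(d,3));m=np.zeros(d.shape,np.uint8);s=(P[...,2]>lo)&(P[...,2]<hi)
    m[y0:y1,x0:x1]=s[y0:y1,x0:x1];k,l,st,_=cv2.connectedComponentsWithStats(m,connectivity=8);return l==1+np.argmax(st[1:,4])if k>1 else m>0
E
python3 - <<'E'
from meas import *
B={'ring':(318,220,342,244,.018,.04,.03),'long':(374,220,410,241,.015,.035,.025),'bar':(422,222,452,250,.006,.02,.012),'nbar':(324,166,362,198,.005,.04,.01),'nlong':(362,171,406,195,.005,.04,.01),'nshort':(405,170,442,196,.005,.04,.01),'nring':(287,165,314,191,.005,.06,.01),'marker':(408,200,450,224,.008,.03,.012)}
a=np.load('top0.npz')
P=cloud('top',a['d'])
for k,(x0,y0,x1,y1,lo,hi,zt) in B.items():
    m=zmask('top',a['d'],x0,y0,x1,y1,lo,hi);v,u=np.nonzero(m)
    Q=P[m];print(k,m.sum(),'medz',np.round(np.median(Q[:,2]),4),rect('top',np.c_[u,v],zt),'mean',np.round(1000*plane('top',np.c_[u,v],zt)[:,:2].mean(0),1))
E
```

```text
ring 4 medz 0.0266 (array([436.8, 158.4]), array([4.1, 4.1]), np.float32(-88.9)) mean [436.8 158.4]
long 176 medz 0.0246 (array([ 419.8, -110.8]), array([ 25.7, 118.6]), np.float32(75.1)) mean [ 420.  -110.8]
bar 203 medz 0.0119 (array([ 402.6, -303.5]), array([46. , 79.3]), np.float32(53.7)) mean [ 403.  -302.8]
nbar 582 medz 0.011 (array([625.9,  92.4]), array([ 90. , 120.2]), np.float32(-81.6)) mean [625.6  92.8]
nlong 617 medz 0.0109 (array([623.1, -85.2]), array([ 72.5, 166. ]), np.float32(87.5)) mean [623.4 -85. ]
nshort 537 medz 0.0109 (array([ 629.1, -250.5]), array([ 79.4, 131.5]), np.float32(84.3)) mean [ 628.1 -250.4]
nring 347 medz 0.0119 (array([638. , 274.7]), array([83.7, 84.8]), np.float32(-84.1)) mean [636.6 273.8]
marker 127 medz 0.0148 (array([ 500.8, -277.3]), array([ 19.7, 132.4]), np.float32(-66.0)) mean [ 500.8 -276.5]
```

```bash
cat > m2.py <<'E'
from meas import *
# sub-pixel colour masks: upsample 4x, box in px, hsv range
def cm(n,img,box,f,zt,close=0):
    x0,y0,x1,y1=box;k=6
    c=cv2.resize(img[y0:y1,x0:x1],None,fx=k,fy=k,interpolation=cv2.INTER_CUBIC)
    h=cv2.cvtColor(c,cv2.COLOR_BGR2HSV).astype(int);m=f(h[...,0],h[...,1],h[...,2]).astype(np.uint8)
    if close: m=cv2.morphologyEx(m,cv2.MORPH_CLOSE,np.ones((close,close)))
    m=cv2.morphologyEx(m,cv2.MORPH_OPEN,np.ones((7,7)))
    nn,l,st,_=cv2.connectedComponentsWithStats(m)
    if nn<2: return None,m,c
    l=(l==1+np.argmax(st[1:,4]));v,u=np.nonzero(l)
    uv=np.c_[(u+.5)/k-.5+x0,(v+.5)/k-.5+y0]
    return uv,l,c
E
python3 - <<'E'
from m2 import *
a={n:np.load(n+'0.npz')['p'] for n in('top','scene')}
br=lambda h,s,v:(s<45)&(v>140)
gr=lambda h,s,v:(s<45)
J=[('nbar','top',(322,164,364,198),br,.010,40),('nlong','top',(362,170,407,196),br,.010,40),('nshort','top',(404,168,444,198),br,.010,40),('nring','top',(286,164,316,192),br,.010,40),
('nbar','scene',(334,196,386,232),br,.01,40),('nlong','scene',(370,218,430,262),br,.01,40),('nshort','scene',(416,246,474,284),br,.01,40),('nring','scene',(306,176,346,202),br,.01,40),
('short','top',(268,222,302,248),gr,.03,0),('long','top',(372,218,412,242),gr,.025,0),('bar','top',(420,220,454,252),gr,.012,0)]
t=[]
for nm,n,b,f,z,cl in J:
    uv,l,c=cm(n,a[n],b,f,z,cl)
    if uv is None: print(nm,n,None);continue
    print(nm,n,rect(n,uv,z),'mean',np.round(1000*plane(n,uv,z)[:,:2].mean(0),1))
    c=c.copy();cs,_=cv2.findContours(l.astype(np.uint8),0,1);cv2.drawContours(c,cs,-1,(0,255,0),1);t.append(cv2.resize(c,(200,180)))
while len(t)%4:t.append(t[0]*0)
cv2.imwrite('pics/m.png',np.vstack([np.hstack(t[i:i+4]) for i in range(0,len(t),4)]))
# pads: copper centroids
for nm,b in {'nbar':(322,164,364,198),'nlong':(362,170,407,196),'nshort':(404,168,444,198),'nring':(286,164,316,192)}.items():
    x0,y0,x1,y1=b;c=cv2.resize(a['top'][y0:y1,x0:x1],None,fx=6,fy=6,interpolation=2)
    h=cv2.cvtColor(c,cv2.COLOR_BGR2HSV).astype(int);m=((h[...,0]<15)&(h[...,1]>90)).astype(np.uint8)
    nn,l,st,ce=cv2.connectedComponentsWithStats(m)
    k=[i for i in range(1,nn) if st[i,4]>150];uv=(ce[k]+.5)/6-.5+[x0,y0];Q=plane('top',uv,.014)[:,:2]*1000
    print(nm,st[k,4],np.round(Q,1),np.round(Q.mean(0),1), len(k)>1 and np.degrees(np.arctan2(*(Q[1]-Q[0])[::-1])))
E
```

```text
nbar top (array([626.7,  93.8]), array([ 95.4, 122.1]), np.float32(-80.3)) mean [626.4  93.8]
nlong top (array([624.4, -83.7]), array([ 74.7, 190.5]), np.float32(89.3)) mean [623.9 -90.4]
nshort top (array([ 617.1, -253.8]), array([101.9, 175.6]), np.float32(82.9)) mean [ 622.5 -250.1]
nring top (array([637.3, 274.3]), array([82.6, 85.4]), np.float32(1.1)) mean [636.5 274.4]
nbar scene (array([625.6,  84.7]), array([ 98.8, 134.8]), np.float32(-79.7)) mean [622.3  87. ]
nlong scene (array([ 622.2, -102.5]), array([ 79.3, 219. ]), np.float32(89.8)) mean [619.8 -99.9]
nshort scene (array([ 629. , -232.5]), array([ 79.2, 185.8]), np.float32(83.6)) mean [ 628.2 -239.5]
nring scene (array([634.9, 271. ]), array([85.8, 86.8]), np.float32(-89.3)) mean [627.2 262.9]
short top (array([391. , 332.2]), array([36.3, 96.4]), np.float32(-66.3)) mean [391.3 331.6]
long top (array([ 421.3, -108.6]), array([ 30.3, 127.9]), np.float32(74.7)) mean [ 421.1 -109.1]
bar top (array([ 404.1, -303.8]), array([49.7, 84.7]), np.float32(57.5)) mean [ 403.7 -303.1]
nbar [ 207  228  183 1072 1062] [[690.5 139.3]
 [678.8 122. ]
 [673.9 141.6]
 [631.2  66.2]
 [622.4 119.9]] [659.4 117.8] -123.88479514344152
nlong [507 526] [[ 624.2  -38. ]
 [ 624.2 -131.4]] [624.2 -84.7] -89.96143985875393
nshort [648 653] [[ 632.1 -217.6]
 [ 624.9 -281.6]] [ 628.5 -249.6] -96.43553602636864
nring [1723] [[638.7 273.8]] [638.7 273.8] False
```

View pics/m.png

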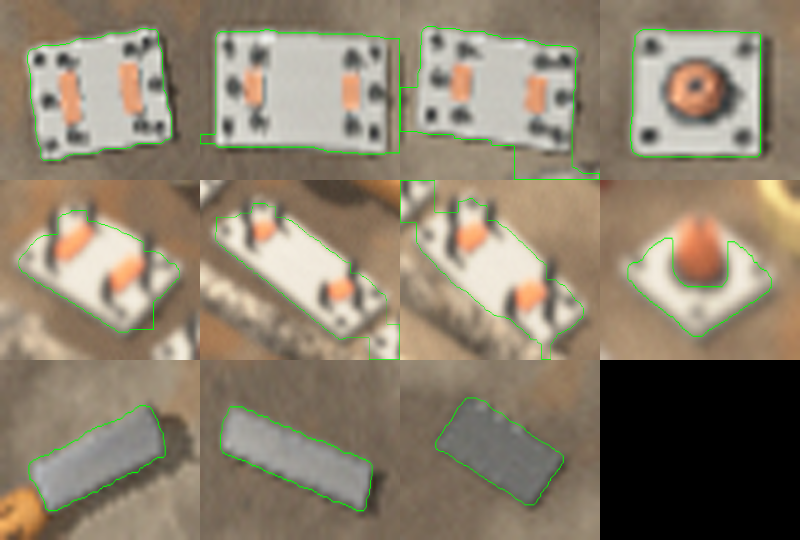

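Run:
```python
from m2 import *
a={n:np.load(n+'0.npz') for n in('top','scene')}
for n,B in {'top':{'short':(268,222,304,250)},'scene':{'short':(240,190,280,220),'long':(340,248,382,296),'bar':(394,298,428,334)}}.items():
  P=cloud(n,a[n]['d']);h=cv2.cvtColor(a[n]['p'],cv2.COLOR_BGR2HSV).astype(int)
  for k,(x0,y0,x1,y1) in B.items():
    H={'short':.03,'long':.025,'bar':.012}[k]
    z=P[...,2]; m=np.zeros(z.shape,np.uint8);m[y0:y1,x0:x1]=((z>H-.006)&(z<H+.009)&(h[...,1]<80))[y0:y1,x0:x1]
    m=cv2.morphologyEx(m,cv2.MORPH_OPEN,np.ones((2,2)));nn,l,st,_=cv2.connectedComponentsWithStats(m);l=l==1+np.argmax(st[1:,4]);v,u=np.nonzero(l)
    print(k,n,l.sum(),rect(n,np.c_[u,v],H),np.round(1000*plane(n,np.c_[u,v],H)[:,:2].mean(0),1))
# ring: depth ring in top
P=cloud('top',a['top']['d']);z=P[...,2];m=np.zeros(z.shape,bool);m[218:246,316:344]=((z>.02)&(z<.04))[218:246,316:344]
v,u=np.nonzero(m);(c,r)=cv2.minEnclosingCircle((plane('top',np.c_[u,v],.03)[:,:2]*1000).astype(np.float32));print('ring',m.sum(),c,r, np.round(1000*plane('top',np.c_[u,v],.03)[:,:2].mean(0),1))
P=cloud('scene',a['scene']['d']);z=P[...,2];m=np.zeros(z.shape,bool);m[215:240,285:315]=((z>.024)&(z<.036))[215:240,285:315]
v,u=np.nonzero(m);(c,r)=cv2.minEnclosingCircle((plane('scene',np.c_[u,v],.03)[:,:2]*1000).astype(np.float32));print('ring',m.sum(),c,r)
for n,B in {'scene':{'nbar':(334,196,386,232),'nlong':(370,218,430,262),'nshort':(416,246,474,284)},'top':{'nbar':(322,164,364,198)}}.items():
  for nm,(x0,y0,x1,y1) in B.items():
    c=cv2.resize(a[n]['p'][y0:y1,x0:x1],None,fx=6,fy=6,interpolation=2)
    h=cv2.cvtColor(c,cv2.COLOR_BGR2HSV).astype(int);m=((h[...,0]<15)&(h[...,1]>100)).astype(np.uint8)
    nn,l,st,ce=cv2.connectedComponentsWithStats(m)
    k=[i for i in range(1,nn) if st[i,4]>500];uv=(ce[k]+.5)/6-.5+[x0,y0];Q=plane(n,uv,.014)[:,:2]*1000
    print(n,nm,st[k,4],np.round(Q,1).tolist(),np.round(Q.mean(0),1))
```

```text
short top 150 (array([386.1, 327.3]), array([29.9, 89.9]), np.float32(-64.1)) [386.2 326.4]
short scene 167 (array([387.7, 326. ]), array([37.9, 91.5]), np.float32(-63.3)) [389.3 325. ]
long scene 296 (array([ 418.6, -112.3]), array([ 29. , 120.6]), np.float32(75.1)) [ 418.3 -114.4]
bar scene 450 (array([ 400.8, -305.6]), array([48.1, 83.9]), np.float32(57.0)) [ 400.7 -306.5]
ring 34 (415.3001403808594, 157.09898376464844) 23.7273006439209 [415.8 156.9]
ring 83 (435.2620849609375, 157.642333984375) 47.281864166259766
scene nbar [1598 2420 1379  590 1233] [[634.9, 176.1], [689.7, 137.6], [622.4, 121.7], [691.5, 60.8], [632.4, 66.5]] [654.2 112.5]
scene nlong [1988  769 1020 3400] [[754.3, -78.9], [624.8, -37.0], [625.4, -130.9], [498.0, -94.0]] [625.6 -85.2]
scene nshort [1256 1324] [[632.4, -216.5], [625.9, -281.2]] [ 629.1 -248.9]
top nbar [957 936] [[631.4, 66.2], [622.5, 119.9]] [627.   93.1]
```

```bash
cat > go.py <<'E'
from h import *
import sys
def Rd(psi):
    p=np.radians(psi);y=np.array([np.cos(p),np.sin(p),0]);z=np.array([0,0,-1.]);return np.c_[np.cross(y,z),y,z]
def st():
    s=bot.read_state();M=R.from_rotvec(s['tcp_rot']).as_matrix()
    print('t',round(s['time'],2),'pos',np.round(s['tool_pos']*1000,1),'psi',round(np.degrees(np.arctan2(M[1,1],M[0,1])),1),'tilt',round(np.degrees(np.arccos(-M[2,2])),2),'F',np.round(s['wrist_force'],1),'w',round(s['width'],3));return s,M
if __name__=='__main__':
    s,M=st()
    for i in range(1,len(sys.argv),4):
        x,y,z,psi=map(float,sys.argv[i:i+4])
        T=Rd(psi);d=M.T@(np.array([x,y,z])-s['tool_pos']*1000);r=np.degrees(R.from_matrix(M.T@T).as_rotvec())
        print('shift',np.round(d,1),'turn',np.round(r,2),'rows>=',max(np.linalg.norm(d)/41.7,np.linalg.norm(r)/7.16).round(1))
E
python3 go.py 415 157 120 20  415 157 2 20
```

```text
t 0.1 pos [186.9 647.9 230. ] psi 73.9 tilt 0.12 F [-0.5  0.  -0.8] w 0.998
shift [-355.3 -408.2  110.9] turn [-1.100e-01  5.000e-02  5.391e+01] rows>= 13.2
shift [-355.3 -408.   228.9] turn [-1.100e-01  5.000e-02  5.391e+01] rows>= 14.1
```

Look-alikes (top-image pixels):
- **Pipe ring:** rust ring (329,231). Not the tape roll (303,151) or the nut (304,250).
- **Plug nest:** copper plug on the bright plate (300,178). Not the blue copy (199,229).
- **Tubes:** the long slim one at (391,231). The short thick one at (287,237) butts against the screwdriver handle (265,247). The scale-covered pipes are scenery.
- **Flat bar:** plain plate (436,235). Not the red magnet (437,277).

The crops above (ring at crop pixel 198,287) confirm these choices. The plate and blank sizes measure right.

{"op": "arm_command", "data": {
  "targets": "-355 -408 111 0 0 54 1;-355 -408 111 0 0 54 1;-355 -408 111 0 0 54 1;-355 -408 111 0 0 54 1;-355 -408 111 0 0 54 1;-355 -408 111 0 0 54 1;-355 -408 111 0 0 54 1;-355 -408 111 0 0 54 1;-355 -408 111 0 0 54 1;-355 -408 111 0 0 54 1",
  "newtons": 40
}}

```text
time: 0.93
tool_pos: [0.3592, 0.2764, 0.1469]
tcp_rot: [1.804, 2.572, -0.0]
wrist_force: [1.0, 0.5, -0.2]
width: 0.998
```

```bash
python3 go.py 415 157 120 20
```

```text
t 0.93 pos [359.2 276.4 146.9] psi 19.9 tilt 0.01 F [ 1.   0.5 -0.2] w 0.998
shift [-131.3   11.8   26.9] turn [-0.01  0.01 -0.07] rows>= 3.2
```

{"op": "arm_command", "data": {
  "targets": "-110 10 20 0 0 0 1;-110 10 20 0 0 0 1;-110 10 20 0 0 0 1;-110 10 20 0 0 0 1;-110 10 20 0 0 0 1;-110 10 20 0 0 0 1"
}}

```text
time: 1.43
tool_pos: [0.4058, 0.1786, 0.1274]
tcp_rot: [-1.805, -2.571, 0.0]
wrist_force: [-0.4, -0.2, 0.5]
width: 1.003
```

```bash
python3 go.py 415.5 157 120 20 415.5 157 2 20
python3 - <<'E'
from m2 import *
for n in('top','scene'):
    p,d=bot.read_camera(n);np.savez(n+'1.npz',p=p,d=d)
    (x0,y0)=(290,200) if n=='top' else (260,190)
    cv2.imwrite(f'pics/{n}1.png',cv2.resize(p[y0:y0+60,x0:x0+90],None,fx=6,fy=6,interpolation=2))
E
```

```text
t 1.43 pos [405.8 178.6 127.4] psi 19.9 tilt 0.04 F [-0.4 -0.2  0.5] w 1.003
shift [-23.7   1.8   7.4] turn [-0.02 -0.03 -0.14] rows>= 0.6
shift [-23.7   1.9 125.4] turn [-0.02 -0.03 -0.14] rows>= 3.1
```

View pics/scene1.png

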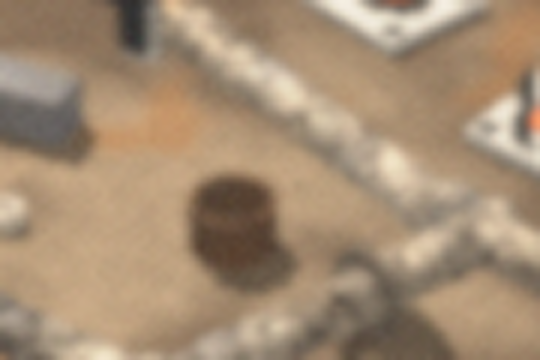

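The scene crop (crop pixel 232,225) shows the rust ring alone and the finger approaching from the upper left. Going down over it.

{"op": "arm_command", "data": {
  "targets": "-24 2 8 0 0 0 1;-24 2 45 0 0 0 1;-24 2 80 0 0 0 1;-24 2 110 0 0 0 1;-24 2 123 0 0 0 1;-24 2 123 0 0 0 1;-24 2 123 0 0 0 0.75"
}}

```text
time: 2.12
tool_pos: [0.4152, 0.1575, 0.0041]
tcp_rot: [-1.8, -2.573, 0.002]
wrist_force: [0.6, 0.6, 0.0]
width: 0.886
```

```bash
python3 go.py
python3 - <<'E'
from m2 import *
p,d=bot.read_camera('scene');cv2.imwrite('pics/s2.png',cv2.resize(p[170:250,240:350],None,fx=6,fy=6,interpolation=2))
E
```

```text
t 2.12 pos [415.2 157.5   4.1] psi 20.0 tilt 0.11 F [0.6 0.6 0. ] w 0.886
```

View pics/s2.png

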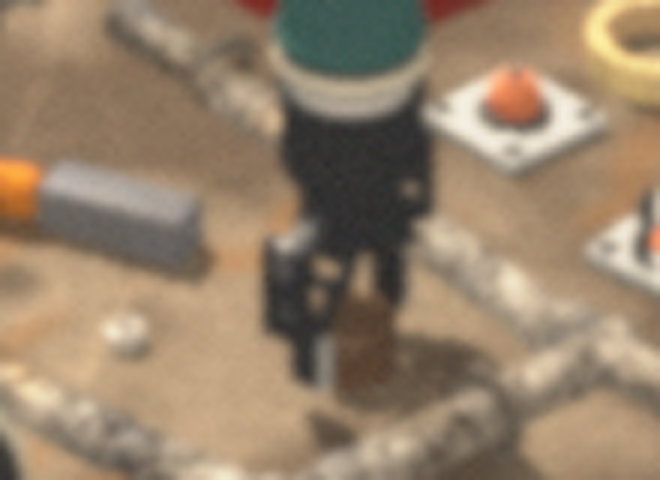

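The ring stands between the fingers (crop pixel 365,345). Closing and lifting.

{"op": "arm_command", "data": {
  "targets": "0 0 0 0 0 0 0;0 0 0 0 0 0 0;0 0 0 0 0 0 0;0 0 0 0 0 0 0;0 0 0 0 0 0 0;0 0 0 0 0 0 0;0 0 0 0 0 0 0;0 0 0 0 0 0 0;0 0 -10 0 0 0 0;0 0 -20 0 0 0 0",
  "newtons": 40
}}

```text
time: 3.0
tool_pos: [0.4156, 0.1563, 0.0252]
tcp_rot: [-1.804, -2.572, 0.001]
wrist_force: [0.6, -0.4, -1.7]
width: 0.544
```

```bash
python3 go.py 415 157 130 20 637 274 130 10 637 274 40 10
```

```text
t 3.0 pos [415.6 156.3  25.2] psi 19.9 tilt 0.05 F [ 0.6 -0.4 -1.7] w 0.544
shift [   0.8   -0.4 -104.8] turn [-0.05  0.01 -0.08] rows>= 2.5
shift [  35.2  248.2 -105. ] turn [-0.05  0.01  9.92] rows>= 6.5
shift [ 35.2 248.2 -15. ] turn [-0.05  0.01  9.92] rows>= 6.0
```

{"op": "arm_command", "data": {
  "targets": "0 0 -40 0 0 0 0;0 0 -80 0 0 0 0;0 0 -105 0 0 0 0;35 248 -105 0 0 10 0;35 248 -105 0 0 10 0;35 248 -105 0 0 10 0;35 248 -105 0 0 10 0;35 248 -105 0 0 10 0;35 248 -105 0 0 10 0;35 248 -105 0 0 10 0"
}}

```text
time: 3.83
tool_pos: [0.6437, 0.2771, 0.129]
tcp_rot: [2.019, 2.404, 0.008]
wrist_force: [0.3, -0.4, -2.5]
width: 0.542
```

{"op": "arm_command", "data": {
  "targets": "0 0 30 0 0 0 0;0 0 60 0 0 0 0;0 0 70 0 0 0 0;0 0 70 0 0 0 0"
}}

```text
time: 4.17
tool_pos: [0.6337, 0.2723, 0.0555]
tcp_rot: [-2.019, -2.402, 0.012]
wrist_force: [-0.4, 0.9, -1.8]
width: 0.544
```

```bash
python3 go.py 637 274 40 10;  python3 - <<'E'
from m2 import *
for n,(x,y) in {'scene':(280,140),'top':(255,140)}.items():
  p,d=bot.read_camera(n);np.savez(n+'3.npz',p=p,d=d);cv2.imwrite(f'pics/{n}3.png',cv2.resize(p[y:y+80,x:x+100],None,fx=6,fy=6,interpolation=2))
E
```

```text
t 4.17 pos [633.7 272.3  55.5] psi 9.9 tilt 0.49 F [-0.4  0.9 -1.8] w 0.544
shift [ 1.1  3.7 15.5] turn [-0.48  0.1  -0.1 ] rows>= 0.4
```

View pics/scene3.png

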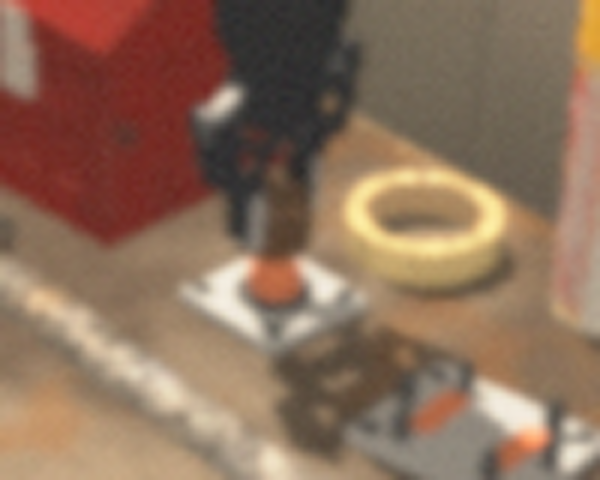

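View pics/top3.png

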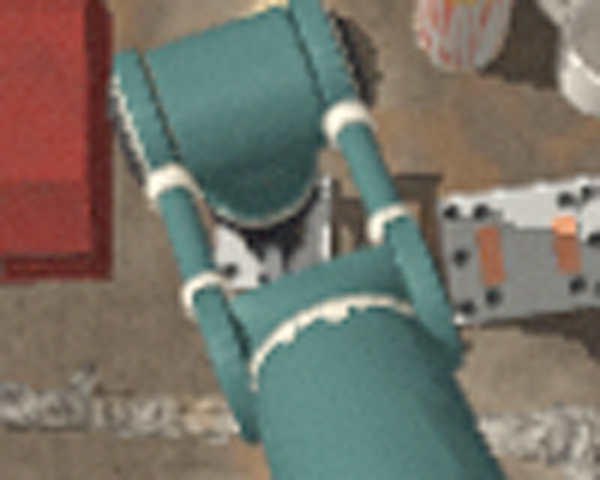

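Scene view: the ring (crop 287,220) hangs just above the copper plug (crop 275,280). Settling before the final descent.

{"op": "arm_command", "data": {
  "targets": "0 0 0 0 0 0 0;0 0 0 0 0 0 0;0 0 0 0 0 0 0;0 0 0 0 0 0 0"
}}

```text
time: 4.6
tool_pos: [0.6382, 0.2742, 0.0613]
tcp_rot: [2.02, 2.404, 0.004]
wrist_force: [-1.5, -1.2, -1.6]
width: 0.542
```

```bash
python3 go.py 637 274 45 10 637 274 18 10;  python3 - <<'E'
from m2 import *
p,d=bot.read_camera('scene');P=cloud('scene',d)
x,y=280,140;cv2.imwrite('pics/s4.png',cv2.resize(p[y:y+80,x:x+100],None,fx=6,fy=6,interpolation=2))
E
```

```text
t 4.6 pos [638.2 274.2  61.3] psi 9.9 tilt 0.15 F [-1.5 -1.2 -1.6] w 0.542
shift [-0.  -1.3 16.3] turn [ 0.15 -0.03 -0.09] rows>= 0.4
shift [-0.  -1.4 43.3] turn [ 0.15 -0.03 -0.09] rows>= 1.0
```

View pics/s4.png

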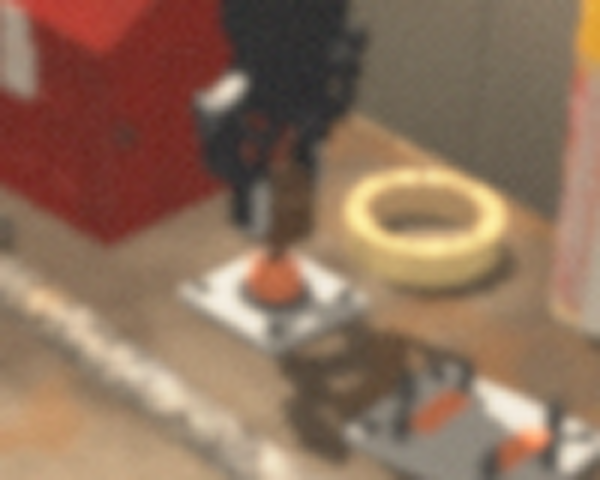

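Run:
```python
from h import *
print((proj('scene',[[.637,.274,.058],[.637,.274,.088],[.637,.274,.035],[.637,.274,.014]])-[280,140])*6)
```

```text
[[273.6679178  224.52107277]
 [275.12680242 180.70989357]
 [272.56924853 257.51591141]
 [271.58075939 287.20269862]]
```

{"op": "arm_command", "data": {
  "targets": "0 -1 12 0 0 0 0;0 -1 20 0 0 0 0;0 -1 20 0 0 0 0;0 -1 20 0 0 0 0"
}}

```text
time: 4.98
tool_pos: [0.6348, 0.2731, 0.0374]
tcp_rot: [-2.02, -2.404, 0.005]
wrist_force: [-0.0, 0.1, -2.0]
width: 0.538
```

```bash
python3 go.py 637 274 18 10;  python3 - <<'E'
from m2 import *
p,d=bot.read_camera('scene')
x,y=280,140;cv2.imwrite('pics/s5.png',cv2.resize(p[y:y+80,x:x+100],None,fx=6,fy=6,interpolation=2))
E
```

```text
t 4.98 pos [634.8 273.1  37.4] psi 9.9 tilt 0.22 F [-0.   0.1 -2. ] w 0.538
shift [ 0.5  2.4 19.4] turn [-0.21  0.04 -0.09] rows>= 0.5
```

View pics/s5.png

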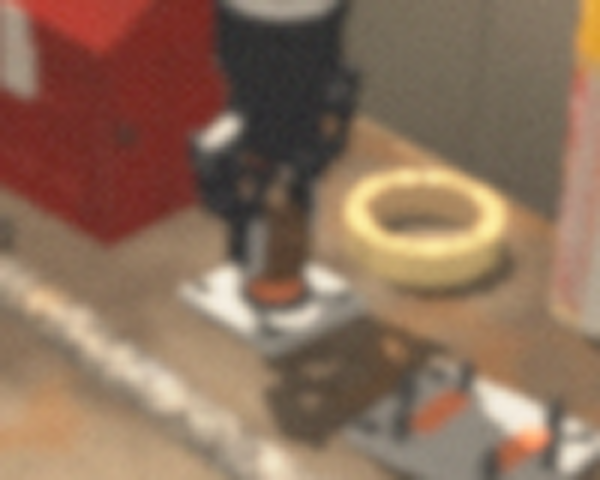

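Ring over the plug nose (crop 280,265), no contact force. Continuing down in small steps.

{"op": "arm_command", "data": {
  "targets": "0 1 3 0 0 0 0;0 1 7 0 0 0 0;0 1 11 0 0 0 0;0 1 15 0 0 0 0;0 1 17 0 0 0 0;0 1 18 0 0 0 0;0 1 18 0 0 0 0;0 1 18 0 0 0 0"
}}

```text
time: 5.7
tool_pos: [0.6374, 0.274, 0.0216]
tcp_rot: [2.021, 2.405, 0.0]
wrist_force: [0.6, -0.7, -2.0]
width: 0.542
```

```bash
python3 go.py 637 274 18 10;  python3 - <<'E'
from m2 import *
p,d=bot.read_camera('scene')
x,y=280,140;cv2.imwrite('pics/s6.png',cv2.resize(p[y:y+80,x:x+100],None,fx=6,fy=6,interpolation=2))
E
```

```text
t 5.7 pos [637.4 274.   21.6] psi 9.9 tilt 0.01 F [ 0.6 -0.7 -2. ] w 0.542
shift [ 0.1 -0.4  3.6] turn [ 0.01 -0.   -0.09] rows>= 0.1
```

View pics/s6.png

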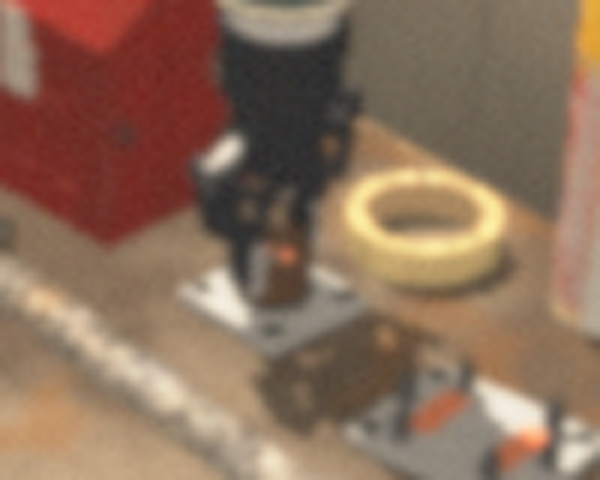

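Plug visible up inside the ring (crop 287,255). Feeling for the seat 1 mm at a time.

{"op": "arm_command", "data": {
  "targets": "0 0 1 0 0 0 0;0 0 2 0 0 0 0;0 0 3 0 0 0 0;0 0 3 0 0 0 0;0 0 3 0 0 0 0"
}}

```text
time: 6.17
tool_pos: [0.6378, 0.2741, 0.0206]
tcp_rot: [2.021, 2.405, 0.001]
wrist_force: [-3.9, -1.2, 7.6]
width: 0.544
```

{"op": "arm_command", "data": {
  "targets": "0 0 1 0 0 0 0;0 0 2 0 0 0 0;0 0 2 0 0 0 0;0 0 2 0 0 0 0"
}}

```text
time: 6.5
tool_pos: [0.6378, 0.2741, 0.0206]
tcp_rot: [2.021, 2.405, 0.001]
wrist_force: [-8.6, -3.2, 16.8]
width: 0.54
```

{"op": "arm_command", "data": {
  "targets": "0 0 -3 0 0 0 0;0 0 -3 0 0 0 0;0 0 -3 0 0 0 0.75;0 0 -3 0 0 0 0.75;0 0 -3 0 0 0 0.75;0 0 -3 0 0 0 0.75;0 0 -30 0 0 0 0.75;0 0 -70 0 0 0 0.75;0 0 -110 0 0 0 0.75;0 0 -110 0 0 0 0.75"
}}

```text
time: 7.33
tool_pos: [0.6432, 0.2762, 0.1368]
tcp_rot: [2.016, 2.399, 0.021]
wrist_force: [2.1, 0.9, 1.6]
width: 0.753
```

```bash
python3 go.py 403 -303 120 -33;  python3 - <<'E'
from m2 import *
p,d=bot.read_camera('scene')
P=cloud('scene',d);m=np.zeros(d.shape,bool);m[165:200,310:345]=1
h=cv2.cvtColor(p,cv2.COLOR_BGR2HSV)
z=P[...,2];q=P[m&(z>.03)&(z<.1)];q=q[(abs(q[:,0]-.637)<.04)&(abs(q[:,1]-.274)<.04)]
print(len(q),np.percentile(q[:,2],[10,50,80,90,95]),q[q[:,2]>.036].mean(0))
x,y=280,140;cv2.imwrite('pics/s7.png',cv2.resize(p[y:y+80,x:x+100],None,fx=6,fy=6,interpolation=2))
E
```

```text
t 7.33 pos [643.2 276.2 136.8] psi 9.9 tilt 0.9 F [2.1 0.9 1.6] w 0.753
shift [-529.3 -336.5   10. ] turn [ 0.77 -0.5  42.91] rows>= 15.0
120 [0.03142083 0.03896265 0.04494731 0.04642045 0.04763156] [0.63608227 0.27448348 0.04218775]
```

View pics/s7.png

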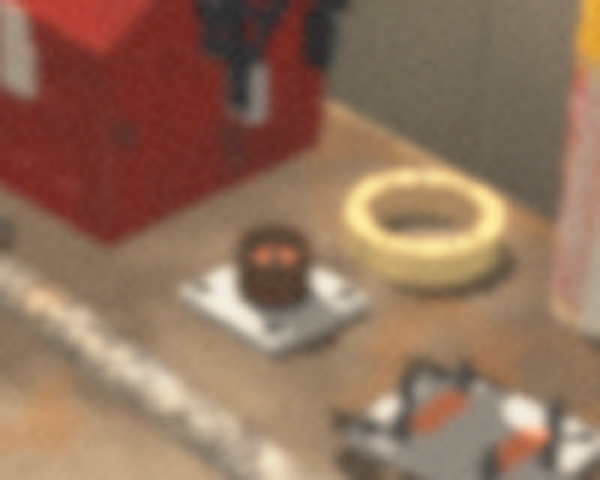

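The ring is seated: its rim measures about 45 mm against 44 expected, and the plug tip is visible inside (crop 275,255). Next, the flat bar.

{"op": "arm_command", "data": {
  "targets": "-265 -168 5 0 0 21 0.8;-265 -168 5 0 0 21 0.8;-265 -168 5 0 0 21 0.8;-265 -168 5 0 0 21 0.8;-265 -168 5 0 0 21 0.8;-265 -168 5 0 0 21 0.8;-265 -168 5 0 0 21 0.8;-265 -168 5 0 0 21 0.8;-529 -336 10 0 0 43 0.8;-529 -336 10 0 0 43 0.8"
}}

```text
time: 8.22
tool_pos: [0.4842, -0.094, 0.1194]
tcp_rot: [-2.659, -1.672, 0.001]
wrist_force: [0.3, -1.1, -0.6]
width: 0.797
```

```bash
python3 go.py 403 -303 120 -33
```

```text
t 8.22 pos [484.2 -94.  119.4] psi -25.7 tilt 0.04 F [ 0.3 -1.1 -0.6] w 0.797
shift [-223.6   17.3   -0.6] turn [-0.04  0.01  7.33] rows>= 5.4
```

{"op": "arm_command", "data": {
  "targets": "-210 16 0 0 0 7 0.8;-210 16 0 0 0 7 0.8;-210 16 0 0 0 7 0.8;-210 16 0 0 0 7 0.8;-210 16 0 0 0 7 0.8;-210 16 0 0 0 7 0.8;-210 16 0 0 0 7 0.8;-210 16 0 0 0 7 0.8;-210 16 0 0 0 7 0.8"
}}

```text
time: 8.97
tool_pos: [0.4098, -0.2882, 0.1195]
tcp_rot: [-2.751, -1.514, 0.0]
wrist_force: [0.6, -0.3, -0.4]
width: 0.801
```

```bash
python3 go.py 403 -303.3 120 -33
```

```text
t 8.97 pos [ 409.8 -288.2  119.5] psi -32.4 tilt 0.09 F [ 0.6 -0.3 -0.4] w 0.801
shift [-16.4   2.3  -0.5] turn [-0.08 -0.03  0.64] rows>= 0.4
```

{"op": "arm_command", "data": {
  "targets": "-16 2 10 0 0 0.6 0.75;-16 2 45 0 0 0.6 0.75;-16 2 80 0 0 0.6 0.75;-16 2 100 0 0 0.6 0.75;-16 2 110 0 0 0.6 0.75;-16 2 110 0 0 0.6 0.75;-16 2 110 0 0 0.6 0.75;-16 2 110 0 0 0.6 0.75"
}}

```text
time: 9.63
tool_pos: [0.4046, -0.3045, 0.0117]
tcp_rot: [2.758, 1.499, 0.002]
wrist_force: [0.3, -0.7, 0.5]
width: 0.751
```

```bash
python3 go.py 403 -303.3 0 -33;  python3 - <<'E'
from m2 import *
p,d=bot.read_camera('scene');cv2.imwrite('pics/s8.png',cv2.resize(p[265:345,360:460],None,fx=6,fy=6,interpolation=2))
E
```

```text
t 9.63 pos [ 404.6 -304.5   11.7] psi -32.9 tilt 0.16 F [ 0.3 -0.7  0.5] w 0.751
shift [ 0.2 -2.  11.7] turn [0.16 0.02 0.06] rows>= 0.3
```

View pics/s8.png

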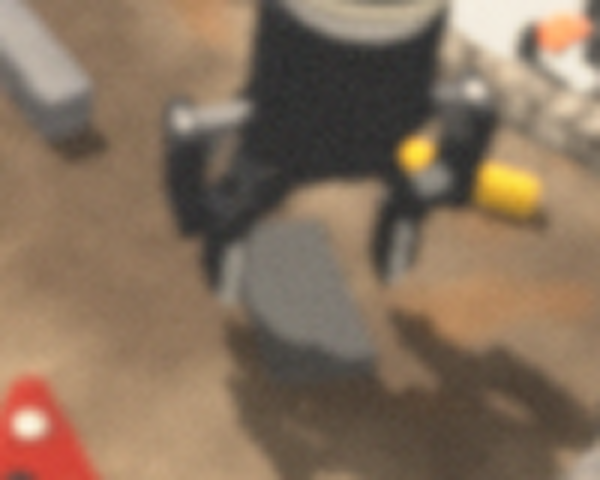

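The fingers straddle the bar (crop 310,290) with the marker clear behind the right finger. Lowering.

{"op": "arm_command", "data": {
  "targets": "0 -1 6 0 0 0 0.65;0 -1 10 0 0 0 0.65;0 -1 12 0 0 0 0.62;0 -1 12 0 0 0 0.62;0 -1 12 0 0 0 0.62;0 -1 12 0 0 0 0.62"
}}

```text
time: 10.18
tool_pos: [0.4021, -0.3037, -0.0018]
tcp_rot: [2.761, 1.498, 0.0]
wrist_force: [-0.0, -0.7, -0.4]
width: 0.62
```

```bash
python3 go.py 403 -303.3 0 -33
```

```text
t 10.18 pos [ 402.1 -303.7   -1.8] psi -33.0 tilt 0.0 F [-0.  -0.7 -0.4] w 0.62
shift [ 0.8  0.6 -1.8] turn [ 0.   -0.   -0.03] rows>= 0.0
```

{"op": "arm_command", "data": {
  "targets": "0 0 0 0 0 0 0.4;0 0 0 0 0 0 0.4;0 0 0 0 0 0 0.4;0 0 0 0 0 0 0.4;0 0 0 0 0 0 0.4;0 0 0 0 0 0 0.4",
  "newtons": 60
}}

```text
time: 10.68
tool_pos: [0.4027, -0.3041, -0.0012]
tcp_rot: [2.76, 1.498, 0.001]
wrist_force: [0.3, 0.6, 4.8]
width: 0.507
```

```bash
python3 go.py;  python3 - <<'E'
from m2 import *
p,d=bot.read_camera('scene');cv2.imwrite('pics/s9.png',cv2.resize(p[265:345,360:460],None,fx=6,fy=6,interpolation=2))
E
```

```text
t 10.68 pos [ 402.7 -304.1   -1.2] psi -33.0 tilt 0.08 F [0.3 0.6 4.8] w 0.507
```

View pics/s9.png

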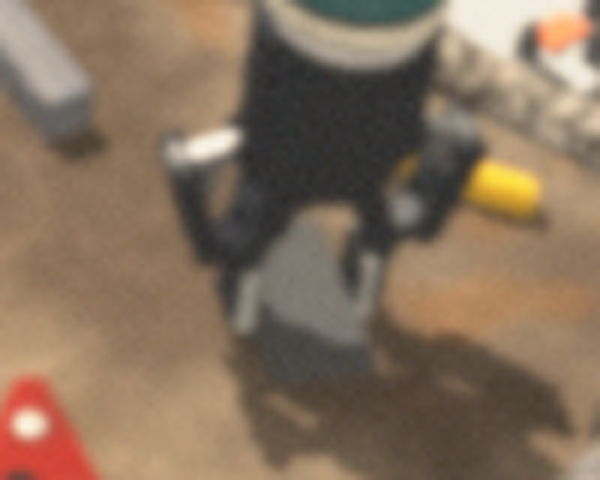

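Gripped, with the tips just touching the bench (5 N). Lifting straight up.

{"op": "arm_command", "data": {
  "targets": "0 0 -5 0 0 0 0.4;0 0 -15 0 0 0 0.4;0 0 -50 0 0 0 0.4;0 0 -90 0 0 0 0.4;0 0 -120 0 0 0 0.4;0 0 -140 0 0 0 0.4;0 0 -140 0 0 0 0.4;0 0 -140 0 0 0 0.4"
}}

```text
time: 11.4
tool_pos: [0.4024, -0.3038, 0.139]
tcp_rot: [2.759, 1.498, 0.001]
wrist_force: [0.5, -0.0, -4.3]
width: 0.506
```

```bash
python3 go.py 627 93.3 130 9.4
```

```text
t 11.4 pos [ 402.4 -303.8  139. ] psi -33.0 tilt 0.12 F [ 0.5 -0.  -4.3] w 0.506
shift [455.4 -28.    8.8] turn [  0.11   0.06 -42.41] rows>= 10.9
```

{"op": "arm_command", "data": {
  "targets": "455 -28 9 0 0 -42.4 0.4;455 -28 9 0 0 -42.4 0.4;455 -28 9 0 0 -42.4 0.4;455 -28 9 0 0 -42.4 0.4;455 -28 9 0 0 -42.4 0.4;455 -28 9 0 0 -42.4 0.4;455 -28 9 0 0 -42.4 0.4;455 -28 9 0 0 -42.4 0.4;455 -28 9 0 0 -42.4 0.4;455 -28 9 0 0 -42.4 0.4"
}}

```text
time: 12.23
tool_pos: [0.605, 0.061, 0.1258]
tcp_rot: [-2.029, -2.393, 0.007]
wrist_force: [1.2, 0.1, -4.1]
width: 0.506
```

{"op": "arm_command", "data": {
  "targets": "0 0 0 0 0 0 0.4;0 0 0 0 0 0 0.4;0 0 0 0 0 0 0.4;0 0 0 0 0 0 0.4"
}}

```text
time: 12.57
tool_pos: [0.605, 0.0581, 0.1275]
tcp_rot: [-2.031, -2.393, 0.005]
wrist_force: [-0.1, -0.8, -4.0]
width: 0.506
```

```bash
python3 go.py 627 92.6 60 9.4
```

```text
t 12.57 pos [605.   58.1 127.5] psi 9.4 tilt 0.27 F [-0.1 -0.8 -4. ] w 0.506
shift [30.5 27.6 67.4] turn [-0.27 -0.01 -0.05] rows>= 1.9
```

{"op": "arm_command", "data": {
  "targets": "30 27 30 0 0 0 0.4;30 27 50 0 0 0 0.4;30 27 75 0 0 0 0.4;30 27 75 0 0 0 0.4;30 27 75 0 0 0 0.4;30 27 75 0 0 0 0.4;30 27 75 0 0 0 0.4"
}}

```text
time: 13.15
tool_pos: [0.6303, 0.0923, 0.0571]
tcp_rot: [2.032, 2.393, 0.004]
wrist_force: [-0.3, 0.7, -4.6]
width: 0.505
```

```bash
python3 go.py 627 92.6 40 9.4;python3 - <<'E'
from m2 import *
p,d=bot.read_camera('scene');cv2.imwrite('pics/s10.png',cv2.resize(p[165:245,310:410],None,fx=6,fy=6,interpolation=2))
E
```

```text
t 13.15 pos [630.3  92.3  57.1] psi 9.3 tilt 0.2 F [-0.3  0.7 -4.6] w 0.505
shift [ 0.9 -3.3 17.1] turn [ 0.19  0.02 -0.09] rows>= 0.4
```

View pics/s10.png

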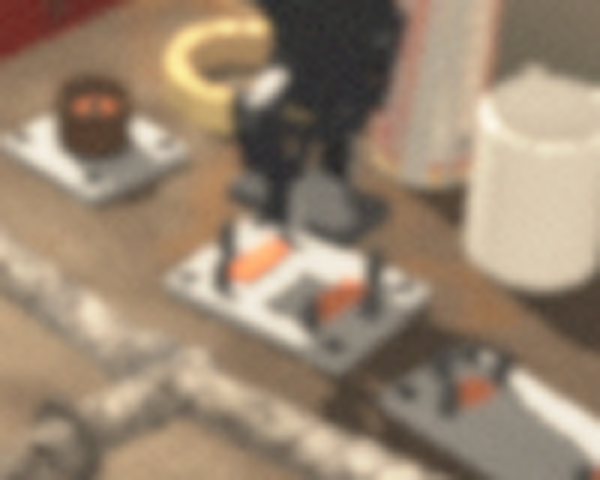

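The bar (crop 320,200) hovers over its nest (crop 300,290). Going to just above the dowels to check alignment.

{"op": "arm_command", "data": {
  "targets": "1 -2 10 0 0 0 0.4;1 -2 20 0 0 0 0.4;1 -2 20 0 0 0 0.4;1 -2 20 0 0 0 0.4;1 -2 20 0 0 0 0.4;1 -2 20 0 0 0 0.4"
}}

```text
time: 13.7
tool_pos: [0.627, 0.0938, 0.0351]
tcp_rot: [2.032, 2.396, 0.0]
wrist_force: [0.0, -0.5, -3.8]
width: 0.506
```

```bash
python3 go.py 627 92.6 20 9.4;python3 - <<'E'
from m2 import *
p,d=bot.read_camera('scene');np.savez('scene11.npz',p=p,d=d);cv2.imwrite('pics/s11.png',cv2.resize(p[180:240,325:400],None,fx=10,fy=10,interpolation=2))
p,d=bot.read_camera('top');cv2.imwrite('pics/t11.png',cv2.resize(p[150:210,310:385],None,fx=10,fy=10,interpolation=2))
E
```

```text
t 13.7 pos [627.   93.8  35.1] psi 9.4 tilt 0.02 F [ 0.  -0.5 -3.8] w 0.506
shift [-1.2 -0.2 15.1] turn [ 0.02  0.   -0.  ] rows>= 0.4
```

View pics/s11.png

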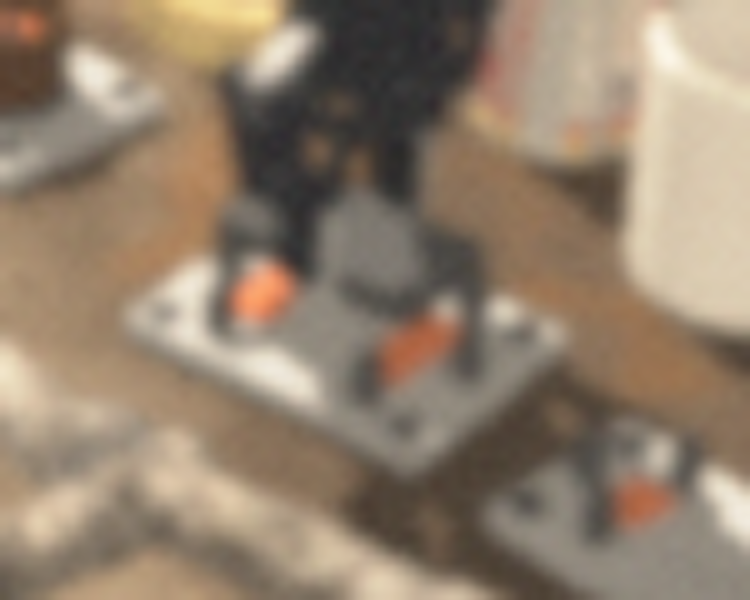

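View pics/t11.png

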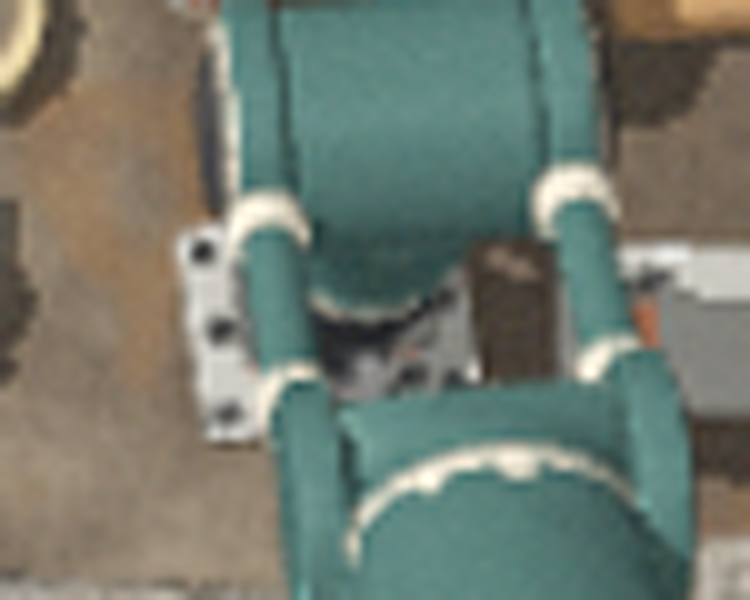

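```bash
cat > chk.py <<'E'
from h import *
def corners(c,W,L,yaw,z):
    a=np.radians(yaw);l=np.array([np.cos(a),np.sin(a)]);w=np.array([-l[1],l[0]])
    return np.array([[*(c+sx*w*W/2+sy*l*L/2),z] for sx,sy in((-1,-1),(1,-1),(1,1),(-1,1))])/1000
def overlay(img,c,W,L,yaw,z0,z1,box,k,out):
    x0,y0,x1,y1=box;o=cv2.resize(img[y0:y1,x0:x1],None,fx=k,fy=k,interpolation=2)
    for z,col in((z0,(0,255,0)),(z1,(255,255,0))):
        q=(proj('scene',corners(np.array(c),W,L,yaw,z))-[x0,y0]+.5)*k
        cv2.polylines(o,[q.astype(int)],True,col,1)
    cv2.imwrite(out,o)
E
python3 - <<'E'
from chk import *
p=np.load('scene11.npz')['p'];overlay(p,(627,93.8),45,80,99.4,36.5,48.5,(325,180,400,240),10,'pics/o11.png')
E
```

```text
(no output)
```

View pics/o11.png

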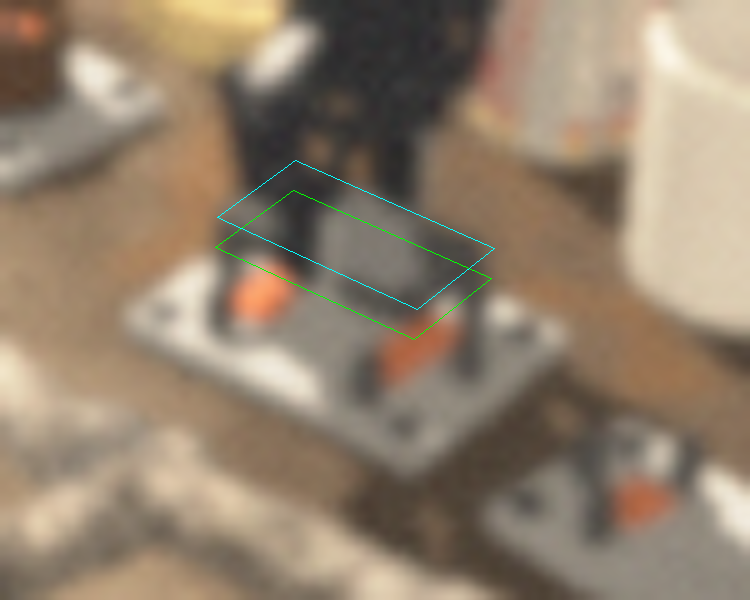

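Run:
```python
from chk import *
p=np.load('scene11.npz')['p'];q=p[190:220,340:380]
l=cv2.resize(q,None,fx=18,fy=18,interpolation=2);l=cv2.convertScaleAbs(l,alpha=2.2,beta=-60)
cv2.imwrite('pics/e11.png',l)
P=cloud('scene',np.load('scene11.npz')['d'])
for v in range(196,214,1): print(v,' '.join('%3d'%(1000*P[v,u,2]) for u in range(344,378)))
```

```text
196   3   3   4   0  99  99  92  95 106 108 108 102  -1  93  92  90   1  60  59  60  63  65  73  70   1   0  -1  -1   2   0   3   0   3   1
197   5   3  -1   5  95  95  92  96  94 109 102  99  90  91  88  84   0  54  56  62  59  60  62  62   4  -3   4  -2   1   0   5   1   0   1
198   2   4   2   0  90  91  97  92  94 100  96  95  86  89  83  82   0  53  53  55  57  59  59  56  -1  -2  -2   1   5   3  -1   3   2   0
199   4   0   1   1  52  85  88  90  92  94  92  92  82  82  82  51  50  48  50  52  52  54  56   3   3   3   3   1  -1   1   2  -1   4   2
200   1   1  -3  53  51  50  52  48  89  90  89  90  81  82  76  51  46  44  52  50  52  52  50   1   1   0   8   0   1   0   3   1  -1   2
201   0   2  50  49  48  44  44  48  71  76  89  75  75  73  73  50  46  46  48  51  48  50  49   0   5   0   0   2   0   1   0   0   0   0
202   0   4  41  48  48  53  48  49  65  71  71  70  68  65  68  50  48  45  46  54  50  50  53  51  52   3   1  -1   0   0   1   0   4   1
203  -1   0  40  40  44  46  51  50 931  61  63  67  67  68  61  50  49  45  51  47  47  51  45  49  50  49 931  50   0 
[... 719 characters left out ...]

209  12  27  25  30  16  18  16  14  16  12  15  38  44  43  36  40  45  42  46  46  51  52  49  44  43  40  22  23  23  21   0   0   3  -1
210  12  23  22  20  13  14  15  18  17  12  12  10   9  14  11  11  42  38  45  40  44  48  43  46  38   9  16  19  18  17  11   7   2   1
211  11  20  19  22   9  11  13  12  13  11   8  14  10  11   9  12  12  11  40  41  44  43  39  12  17  11  17  12  17  14  12  11   7  14
212   8  17  18  13   9  11  10  13  13  14  10  10   8  15  14  11   6  12  13  13   9  38  15  16  14  16  17  33  11  13  13   7  11  14
213  13  14  13  10  17  14  10  14  13   8   8  12   7   8  11   9  13  10  10  11  15  19  17  15  13  13  27  27  28  12  17  13   9  16
```

View pics/e11.png

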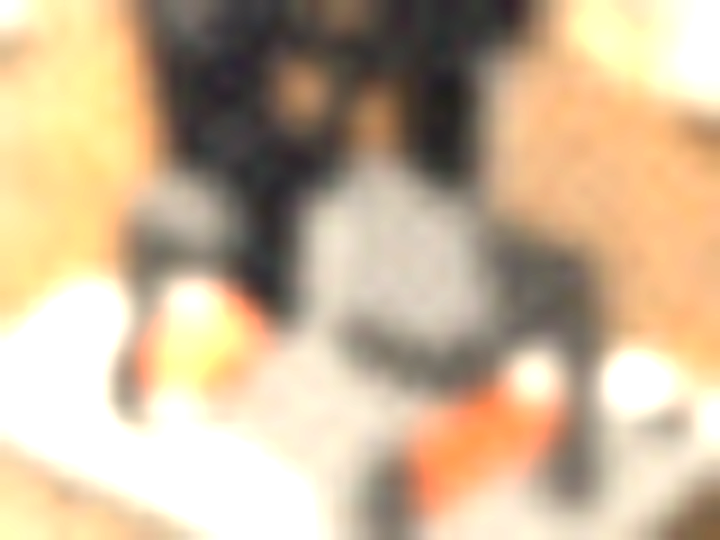

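Run:
```python
from chk import *
d=np.load('scene11.npz')['d'];P=cloud('scene',d)*1000
m=np.zeros(d.shape,bool);m[195:214,340:380]=1;m&=(P[...,2]>43)&(P[...,2]<55)
v,u=np.nonzero(m);k=(u<352)&(v>=199)|(u>=359)&(v>=200);u,v=u[k],v[k]
Q=plane('scene',np.c_[u,v],.0485)[:,:2]*1000
c=np.array([627,93.8]);a=np.radians(99.4);l=np.array([np.cos(a),np.sin(a)]);w=np.array([-l[1],l[0]])
L=(Q-c)@l;W=(Q-c)@w
print('L',L.min(),L.max(),'W',np.percentile(W,[0,3,97,100]))
for s in(L<-20,L>15):print(W[s].min(),W[s].max(),s.sum())
print(corners(c,45,80,99.4,0)*1000)
# top z fit
q=P[v,u];q=q[(q[:,2]>45)];A=np.c_[(q[:,:2]-c)@l,(q[:,:2]-c)@w,np.ones(len(q))];print(np.linalg.lstsq(A,q[:,2],rcond=None)[0])
```

```text
L -41.07726627224444 43.53064815640662 W [-26.70062512 -21.69123889  27.72939934  29.94602703]
-22.8469869387274 29.9460270300096 55
5.9771864147752005 29.72324297524333 24
[[655.73091213  58.01194769   0.        ]
 [611.33516485  50.66227939   0.        ]
 [598.26908787 129.58805231   0.        ]
 [642.66483515 136.93772061   0.        ]]
[ 1.17700953e-02 -5.39566239e-03  4.94461936e+01]
```

Depth fit of the held bar: level, and its centre within about 1–2 mm of the nest centre. Lowering.

{"op": "arm_command", "data": {
  "targets": "-1 0 3 0 0 0 0.4;-1 0 6 0 0 0 0.4;-1 0 9 0 0 0 0.4;-1 0 12 0 0 0 0.4;-1 0 15 0 0 0 0.4;-1 0 15 0 0 0 0.4;-1 0 15 0 0 0 0.4"
}}

```text
time: 14.38
tool_pos: [0.6266, 0.0927, 0.0194]
tcp_rot: [-2.032, -2.395, 0.001]
wrist_force: [0.3, 1.2, -3.4]
width: 0.506
```

{"op": "arm_command", "data": {
  "targets": "0 0 2 0 0 0 0.4;0 0 4 0 0 0 0.4;0 0 5 0 0 0 0.4;0 0 5 0 0 0 0.4;0 0 5 0 0 0 0.4"
}}

```text
time: 14.8
tool_pos: [0.6268, 0.0927, 0.0149]
tcp_rot: [-2.032, -2.396, 0.0]
wrist_force: [-0.6, 0.1, -4.0]
width: 0.508
```

No contact on the dowels. Last millimetres.

{"op": "arm_command", "data": {
  "targets": "0 0 1 0 0 0 0.4;0 0 2 0 0 0 0.4;0 0 3 0 0 0 0.4;0 0 3 0 0 0 0.4;0 0 3 0 0 0 0.4"
}}

```text
time: 15.22
tool_pos: [0.6272, 0.0927, 0.0129]
tcp_rot: [2.032, 2.396, 0.0]
wrist_force: [-3.4, -0.1, 4.6]
width: 0.505
```

{"op": "arm_command", "data": {
  "targets": "0 0 -1 0 0 0 0.4;0 0 -1 0 0 0 0.7;0 0 -1 0 0 0 0.7;0 0 -1 0 0 0 0.7;0 0 -1 0 0 0 0.7;0 0 -20 0 0 0 0.7;0 0 -55 0 0 0 0.7;0 0 -95 0 0 0 0.7;0 0 -130 0 0 0 0.7;0 0 -130 0 0 0 0.7"
}}

```text
time: 16.05
tool_pos: [0.6331, 0.0934, 0.1518]
tcp_rot: [2.025, 2.387, 0.018]
wrist_force: [2.0, -0.3, 1.8]
width: 0.701
```

```bash
python3 go.py 386 327 140 26;  python3 - <<'E'
from m2 import *
p,d=bot.read_camera('scene');P=cloud('scene',d)
q=P[(abs(P[...,0]-.627)<.018)&(abs(P[...,1]-.093)<.035)&(P[...,2]<.06)];q=q[q[:,2]>.015]
c=np.array([.627,.093]);A=np.c_[q[:,:2]-c,np.ones(len(q))];print(np.linalg.lstsq(A,q[:,2],rcond=None)[0],len(q))
cv2.imwrite('pics/s12.png',cv2.resize(p[180:240,325:400],None,fx=8,fy=8,interpolation=2))
E
```

```text
t 16.05 pos [633.1  93.4 151.8] psi 9.4 tilt 0.9 F [ 2.  -0.3  1.8] w 0.701
shift [ 270.8 -205.8    8.3] turn [  0.89   0.18 -16.61] rows>= 8.2
[0.01446602 0.02531563 0.02709849] 134
```

View pics/s12.png

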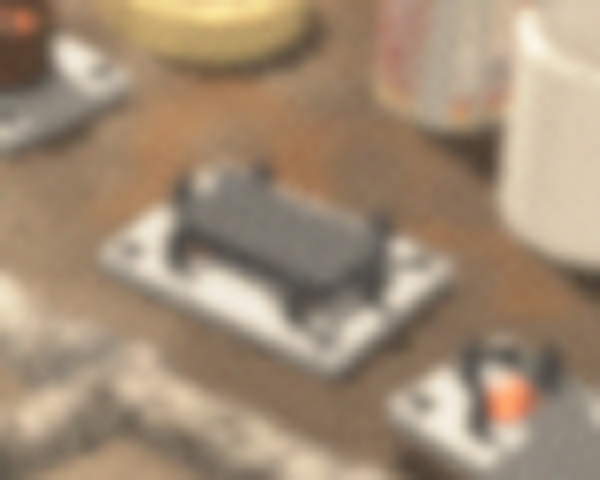

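The bar lies between all six dowels, top at 27 mm against 26 expected (crop 290,230). Next, the short tube.

{"op": "arm_command", "data": {
  "targets": "270 -205 8 0 0 -16.6 0.75;270 -205 8 0 0 -16.6 0.75;270 -205 8 0 0 -16.6 0.75;270 -205 8 0 0 -16.6 0.75;270 -205 8 0 0 -16.6 0.75;270 -205 8 0 0 -16.6 0.75;270 -205 8 0 0 -16.6 0.75;270 -205 8 0 0 -16.6 0.75;270 -205 8 0 0 -16.6 0.75;270 -205 8 0 0 -16.6 0.75"
}}

```text
time: 16.93
tool_pos: [0.378, 0.3266, 0.1326]
tcp_rot: [-1.658, -2.667, 0.003]
wrist_force: [0.2, 0.2, 0.2]
width: 0.751
```

{"op": "arm_command", "data": {
  "targets": "0 0 0 0 0 0 0.75;0 0 0 0 0 0 0.75;0 0 0 0 0 0 0.75;0 0 0 0 0 0 0.75"
}}

```text
time: 17.27
tool_pos: [0.3818, 0.3247, 0.1338]
tcp_rot: [1.668, 2.662, -0.0]
wrist_force: [-0.5, -0.2, 0.3]
width: 0.749
```

```bash
python3 go.py 386.5 327 40 26
```

```text
t 17.27 pos [381.8 324.7 133.8] psi 25.9 tilt 0.02 F [-0.5 -0.2  0.3] w 0.749
shift [ 0.1  5.2 93.8] turn [-0.    0.02 -0.15] rows>= 2.3
```

{"op": "arm_command", "data": {
  "targets": "0 5 35 0 0 0 0.75;0 5 70 0 0 0 0.75;0 5 94 0 0 0 0.75;0 5 94 0 0 0 0.75;0 5 94 0 0 0 0.75;0 5 94 0 0 0 0.75"
}}

```text
time: 17.77
tool_pos: [0.3865, 0.3282, 0.0412]
tcp_rot: [1.666, 2.663, 0.003]
wrist_force: [-0.1, 0.5, 1.3]
width: 0.752
```

```bash
python3 go.py 386.5 327 2 26;  python3 - <<'E'
from m2 import *
p,d=bot.read_camera('scene')
cv2.imwrite('pics/s13.png',cv2.resize(p[165:235,200:300],None,fx=7,fy=7,interpolation=2))
E
```

```text
t 17.77 pos [386.5 328.2  41.2] psi 25.9 tilt 0.1 F [-0.1  0.5  1.3] w 0.752
shift [-1.  -0.6 39.2] turn [ 0.1  -0.02 -0.07] rows>= 0.9
```

View pics/s13.png

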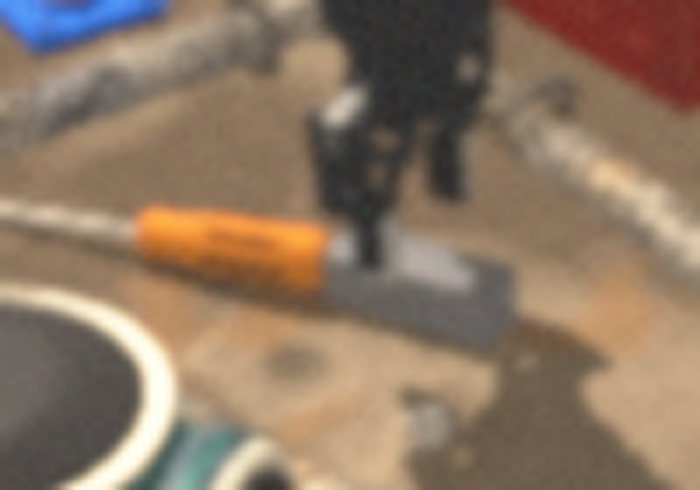

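The fingers straddle the short tube (crop 420,270), clear of the screwdriver handle (crop 235,245). Descending and gripping.

{"op": "arm_command", "data": {
  "targets": "-1 0 15 0 0 0 0.75;-1 0 28 0 0 0 0.75;-1 0 38 0 0 0 0.6;-1 0 38 0 0 0 0.5;-1 0 38 0 0 0 0.2;-1 0 38 0 0 0 0.2;-1 0 38 0 0 0 0.2;-1 0 38 0 0 0 0.2;-1 0 38 0 0 0 0.2;-1 0 38 0 0 0 0.2",
  "newtons": 60
}}

```text
time: 18.65
tool_pos: [0.3868, 0.3279, 0.0034]
tcp_rot: [1.664, 2.663, 0.004]
wrist_force: [0.3, -0.9, 6.3]
width: 0.339
```

```bash
python3 go.py 386.5 327 2 26
```

```text
t 18.65 pos [386.8 327.9   3.4] psi 26.0 tilt 0.16 F [ 0.3 -0.9  6.3] w 0.339
shift [-0.7 -0.7  1.4] turn [ 0.16 -0.03 -0.01] rows>= 0.0
```

Gripped: 29 mm reading for a 30 mm tube. Lifting and carrying it.

{"op": "arm_command", "data": {
  "targets": "0 0 -5 0 0 0 0.2;0 0 -15 0 0 0 0.2;0 0 -50 0 0 0 0.2;0 0 -90 0 0 0 0.2;0 0 -120 0 0 0 0.2;0 0 -150 0 0 0 0.2;0 0 -150 0 0 0 0.2;0 0 -150 0 0 0 0.2"
}}

```text
time: 19.32
tool_pos: [0.3865, 0.3278, 0.1545]
tcp_rot: [1.664, 2.663, 0.007]
wrist_force: [-1.1, -0.4, -3.0]
width: 0.34
```

```bash
python3 go.py 628.8 -248.7 130 -6.4;python3 - <<'E'
from m2 import *
p,d=bot.read_camera('scene')
cv2.imwrite('pics/s14.png',cv2.resize(p[100:240,180:310],None,fx=4,fy=4,interpolation=2))
E
```

```text
t 19.32 pos [386.5 327.8 154.5] psi 26.0 tilt 0.26 F [-1.1 -0.4 -3. ] w 0.34
shift [-624.4  -35.    23.7] turn [ 0.23 -0.12 32.39] rows>= 15.0
```

View pics/s14.png

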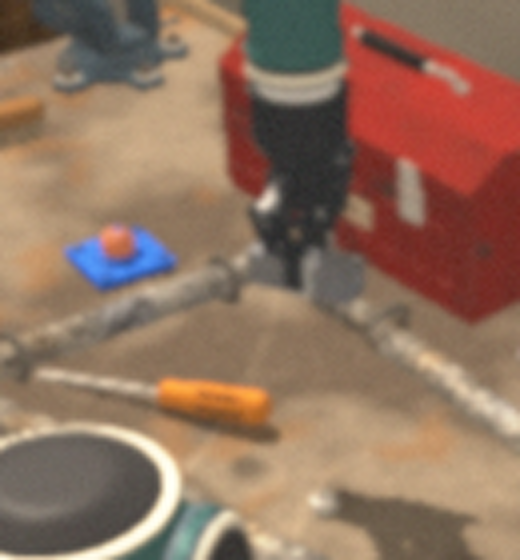

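The tube is held level (crop 310,270) and the screwdriver stayed put. Carrying.

{"op": "arm_command", "data": {
  "targets": "-312 -17 12 0 0 16 0.2;-312 -17 12 0 0 16 0.2;-312 -17 12 0 0 16 0.2;-312 -17 12 0 0 16 0.2;-312 -17 12 0 0 16 0.2;-312 -17 12 0 0 16 0.2;-312 -17 12 0 0 16 0.2;-312 -17 12 0 0 16 0.2;-624 -35 20 0 0 32.4 0.2;-624 -35 20 0 0 32.4 0.2"
}}

```text
time: 20.2
tool_pos: [0.5367, -0.0389, 0.1346]
tcp_rot: [-2.306, -2.127, 0.006]
wrist_force: [1.5, 0.4, -2.0]
width: 0.34
```

{"op": "arm_command", "data": {
  "targets": "0 0 0 0 0 0 0.2;0 0 0 0 0 0 0.2;0 0 0 0 0 0 0.2;0 0 0 0 0 0 0.2"
}}

```text
time: 20.53
tool_pos: [0.5373, -0.0367, 0.136]
tcp_rot: [-2.3, -2.135, 0.004]
wrist_force: [-0.8, 0.7, -2.5]
width: 0.339
```

```bash
python3 go.py 628.8 -248.7 110 -6.4
```

```text
t 20.53 pos [537.3 -36.7 136. ] psi -4.3 tilt 0.23 F [-0.8  0.7 -2.5] w 0.339
shift [-204.6  107.1   25.5] turn [-0.22 -0.03  2.14] rows>= 5.6
```

{"op": "arm_command", "data": {
  "targets": "-205 107 25 0 0 2.1 0.2;-205 107 25 0 0 2.1 0.2;-205 107 25 0 0 2.1 0.2;-205 107 25 0 0 2.1 0.2;-205 107 25 0 0 2.1 0.2;-205 107 25 0 0 2.1 0.2;-205 107 25 0 0 2.1 0.2;-205 107 25 0 0 2.1 0.2;-205 107 25 0 0 2.1 0.2;-205 107 25 0 0 2.1 0.2"
}}

```text
time: 21.37
tool_pos: [0.6298, -0.248, 0.1125]
tcp_rot: [-2.339, -2.095, 0.0]
wrist_force: [0.3, 0.7, -1.7]
width: 0.34
```

```bash
python3 go.py 628.8 -248.7 45 -6.4
```

```text
t 21.37 pos [ 629.8 -248.   112.5] psi -6.3 tilt 0.09 F [ 0.3  0.7 -1.7] w 0.34
shift [-0.8 -0.8 67.5] turn [-0.08 -0.05  0.09] rows>= 1.6
```

{"op": "arm_command", "data": {
  "targets": "-1 -1 25 0 0 0 0.2;-1 -1 50 0 0 0 0.2;-1 -1 70 0 0 0 0.2;-1 -1 70 0 0 0 0.2;-1 -1 70 0 0 0 0.2;-1 -1 70 0 0 0 0.2;-1 -1 70 0 0 0 0.2"
}}

```text
time: 21.95
tool_pos: [0.6309, -0.2513, 0.0453]
tcp_rot: [2.339, 2.092, 0.002]
wrist_force: [0.5, 0.7, -1.5]
width: 0.341
```

```bash
python3 go.py 628.8 -248.7 17.5 -6.4;python3 - <<'E'
from chk import *
p,d=bot.read_camera('scene');np.savez('scene15.npz',p=p,d=d)
s=bot.read_state()['tool_pos']*1000
overlay(p,(s[0]-.1,s[1]-.7),30,90,83.6,s[2]-3.4,s[2]+26.6,(405,220,480,290),8,'pics/o15.png')
overlay(p,(628.7,-249.4),35,95,83.6,14,14.1,(405,220,480,290),8,'pics/o15b.png')
E
```

```text
t 21.95 pos [ 630.9 -251.3   45.3] psi -6.4 tilt 0.22 F [ 0.5  0.7 -1.5] w 0.341
shift [ 2.4 -2.4 27.8] turn [0.21 0.06 0.01] rows>= 0.7
```

View pics/o15.png

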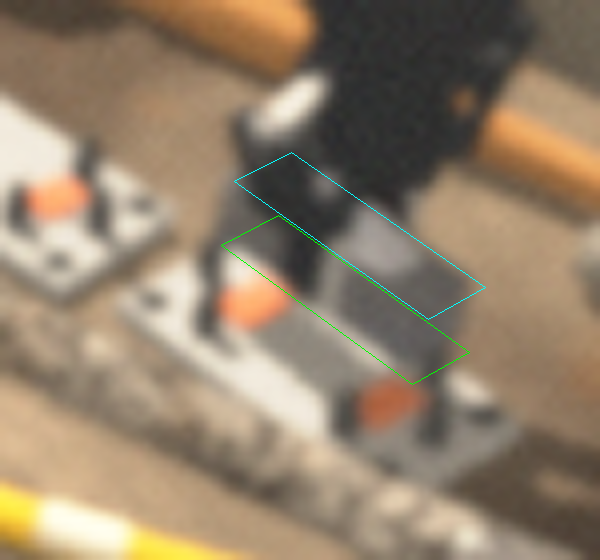

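View pics/o15b.png

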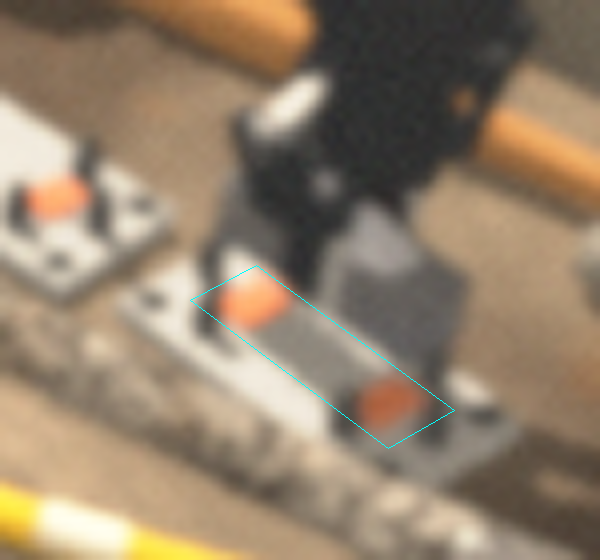

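Overlay and image agree to about 1–2 px, the same as for the bar that fitted. Centring and settling.

{"op": "arm_command", "data": {
  "targets": "1 -1 2 0 0 0 0.2;1 -1 4 0 0 0 0.2;1 -1 4 0 0 0 0.2;1 -1 4 0 0 0 0.2;1 -1 4 0 0 0 0.2;1 -1 4 0 0 0 0.2"
}}

```text
time: 22.5
tool_pos: [0.6283, -0.2502, 0.0388]
tcp_rot: [2.343, 2.093, 0.0]
wrist_force: [-0.2, 0.5, -2.2]
width: 0.342
```

```bash
python3 go.py 628.8 -248.7 17.5 -6.4;python3 - <<'E'
from chk import *
p,d=bot.read_camera('scene');P=cloud('scene',d)*1000
# held tube: cloud of end/top vs expectations in tool frame
c=np.array([628.7,-249.4]);a=np.radians(83.6);l=np.array([np.cos(a),np.sin(a)]);w=np.array([-l[1],l[0]])
Q=P.reshape(-1,3);L=(Q[:,:2]-c)@l;W=(Q[:,:2]-c)@w;k=(abs(L)<60)&(abs(W)<30)&(Q[:,2]>38)&(Q[:,2]<74)
t=k&(abs(L)>14);print('z top',np.percentile(Q[t,2],[5,50,90,97]))
s=t&(Q[:,2]<62)&(Q[:,2]>44);print('near side W med (exp +15)',np.median(W[s&(abs(L)<42)]),np.polyfit(L[s&(abs(L)<40)],W[s&(abs(L)<40)],1))
print('L range',np.percentile(L[s],[0.5,2,98,99.5]))
E
```

```text
t 22.5 pos [ 628.3 -250.2   38.8] psi -6.4 tilt 0.0 F [-0.2  0.5 -2.2] w 0.342
shift [ 1.5  0.3 21.3] turn [ 0.   -0.   -0.04] rows>= 0.5
z top [39.61738929 56.04627182 67.15059562 68.20293051]
near side W med (exp +15) 15.502599551422877 [ 0.12565821 13.56581762]
L range [-41.68552969 -41.40899178  46.96778456  48.56003519]
```

```bash
python3 - <<'E'
from chk import *
import numpy as np
Ps=[]
for i in range(3):
    p,d=bot.read_camera('scene');Ps.append(cloud('scene',d)*1000)
np.savez('scene16.npz',p=p,d=d)
P=np.median(Ps,0)
c=np.array([628.7,-249.4]);a=np.radians(83.6);l=np.array([np.cos(a),np.sin(a)]);w=np.array([-l[1],l[0]])
L=(P[...,:2]-c)@l;W=(P[...,:2]-c)@w;Z=P[...,2]
for nm,A in(('L',L),('W',W),('Z',Z)):
    print(nm)
    for v in range(240,272): print(v,' '.join('%4d'%np.clip(A[v,u],-99,199) for u in range(430,466)))
E
python3 go.py
```

```text
L
240  111  110  109    8    6    0   -2   -6   -7  -10  -10  -11   -9    5    3    2    0   -4  -10  -12  -14  -14  -14    4    1   -7   -9  -13  -13   -6  -10  -10   -9   52   51   48
241  107  106  103   10    7    2   -1   -6   -9  -11  -12  -11  -10    2    0   -3   -3   -3  -11  -13  -14  -15    3    0    1   -6  -11   -9   -8   -5  -10   -9   49   48   48   44
242  103  101  100   11    7    5   -1   -3  -10   -9   -8   -9    8    1    0   -3   -5   -7  -10  -13  -15  -15    1    0   -3   -7  -11  -10   -9   52   50   49   48   44   44   41
243  100   49   45   12    8    4    3   -4   -8   -9   -9   -9   10   29   -1   -4   -6   -9  -14  -15  -14  -15    1   -2   -4   -7  -10   -8  -10   49   48   46   42   40   39   38
244   96   48   45   41    9    5    0   -4   -7  -11  -10  -10   -9   26   23   -5   -8  -10  -13  -14  -14    4    1   -1   -4   -9   -8  -11   48   45   44   40   40   39   36   37
245   92   47   44   41   11    9    1   -2   -7  -10   -8   -9   -8   22   19   -6   -7  -10  -14    7    4    1    0   -2   -4   -8   -9   -9   45   44   41   39   38   36   34
[... 15947 characters left out ...]
   13   16   16   15   10   10   13   11   11   11   10   11    0    2
269   43   43   44   40    8   12   11   12   11   11    9   11   12   12    9   11   12   29   29   30   15   16   15   16   13   14   16   15   11   34   32   10   11    9   11    9
270   44   41   43   43   44   40   37   10   11    8   12   10    9    9    8   11   24   30   26   28   13   16   15   16   13   13   13   11   31   32   30   11   12   10   12   11
271   40   40   44   43   42   42   42   38   11   11   11    9   11   11   10   10   23   25   24   23   14   14   16   15   16   14   10   23   24   29   28    9   10   11   11   11
t 22.7 pos [ 628.4 -250.1   38.8] psi -6.4 tilt 0.0 F [-0.1  0.6 -2.7] w 0.34
```

Depth shows the tube lateral position right (side face at +15 mm), but 4 mm too far along +y: its ends are at −41 and +49. Shifting by −4 mm along tool x.

{"op": "arm_command", "data": {
  "targets": "-4 0 0 0 0 0 0.2;-4 0 0 0 0 0 0.2;-4 0 0 0 0 0 0.2;-4 0 0 0 0 0 0.2;-4 0 0 0 0 0 0.2"
}}

```text
time: 23.12
tool_pos: [0.6279, -0.2541, 0.0388]
tcp_rot: [-2.343, -2.093, 0.0]
wrist_force: [0.4, -0.9, -2.6]
width: 0.338
```

```bash
python3 go.py 628.7 -254 17.5 -6.4
cat > ends.py <<'E'
from chk import *
def ends(c,yaw,half,z0,z1,xr=70,Wn=None,n=3):
    P=np.median([cloud('scene',bot.read_camera('scene')[1])*1000 for _ in range(n)],0).reshape(-1,3)
    a=np.radians(yaw);l=np.array([np.cos(a),np.sin(a)]);w=np.array([-l[1],l[0]])
    L=(P[:,:2]-c)@l;W=(P[:,:2]-c)@w;k=(abs(L)<xr)&(P[:,2]>z0)&(P[:,2]<z1)&(abs(W-half)<3)
    print('side face W',np.round(np.median(W[k]),1),'n',k.sum(),'L',np.round(np.sort(L[k])[[0,1,2,5,-6,-3,-2,-1]],1))
    for s in(-1,1):
        e=k&(L*s>15);print(s,'W',np.round(np.median(W[e]),1))
E
python3 -c "
from ends import *
ends(np.array([628.7,-249.4]),83.6,15,40,64)"
```

```text
t 23.12 pos [ 627.9 -254.1   38.8] psi -6.4 tilt 0.0 F [ 0.4 -0.9 -2.6] w 0.338
shift [ 0.2  0.8 21.3] turn [-0.   -0.   -0.04] rows>= 0.5
side face W 15.7 n 116 L [-44.2 -43.7 -43.7 -43.3  42.4  44.5  45.4  46.7]
-1 W 15.8
1 W 15.5
```

Centred now (ends −44/+46). Lowering.

{"op": "arm_command", "data": {
  "targets": "0 1 3 0 0 0 0.2;0 1 6 0 0 0 0.2;0 1 9 0 0 0 0.2;0 1 12 0 0 0 0.2;0 1 15 0 0 0 0.2;0 1 15 0 0 0 0.2;0 1 15 0 0 0 0.2"
}}

```text
time: 23.85
tool_pos: [0.6285, -0.254, 0.0233]
tcp_rot: [-2.342, -2.093, 0.001]
wrist_force: [-0.1, 0.1, -1.4]
width: 0.336
```

{"op": "arm_command", "data": {
  "targets": "0 0 2 0 0 0 0.2;0 0 4 0 0 0 0.2;0 0 5 0 0 0 0.2;0 0 5 0 0 0 0.2;0 0 5 0 0 0 0.2"
}}

```text
time: 24.27
tool_pos: [0.6288, -0.2541, 0.0187]
tcp_rot: [-2.342, -2.093, 0.0]
wrist_force: [0.1, -0.1, -2.1]
width: 0.346
```

{"op": "arm_command", "data": {
  "targets": "0 0 1 0 0 0 0.2;0 0 2 0 0 0 0.2;0 0 3 0 0 0 0.2;0 0 3 0 0 0 0.2;0 0 3 0 0 0 0.2"
}}

```text
time: 24.68
tool_pos: [0.6292, -0.2543, 0.0175]
tcp_rot: [2.342, 2.093, 0.0]
wrist_force: [-3.3, 1.2, 5.8]
width: 0.338
```

Seated at 17.5 as predicted. Releasing with a small opening because of the pipe next to the nest, then rising.

{"op": "arm_command", "data": {
  "targets": "0 0 -1 0 0 0 0.2;0 0 -1 0 0 0 0.52;0 0 -1 0 0 0 0.52;0 0 -1 0 0 0 0.52;0 0 -1 0 0 0 0.52;0 0 -20 0 0 0 0.52;0 0 -55 0 0 0 0.52;0 0 -95 0 0 0 0.52;0 0 -130 0 0 0 0.52;0 0 -130 0 0 0 0.52"
}}

```text
time: 25.52
tool_pos: [0.6343, -0.2566, 0.156]
tcp_rot: [2.332, 2.084, 0.01]
wrist_force: [1.3, -0.6, 1.1]
width: 0.52
```

```bash
python3 go.py 420 -110.5 140 -15;  python3 - <<'E'
from m2 import *
p,d=bot.read_camera('scene');P=cloud('scene',d)
c=np.array([.6287,-.2494])
q=P[(abs(P[...,0]-c[0])<.01)&(abs(P[...,1]-c[1])<.038)&(P[...,2]<.06)];q=q[q[:,2]>.036]
A=np.c_[q[:,:2]-c,np.ones(len(q))];print(np.linalg.lstsq(A,q[:,2],rcond=None)[0],len(q),np.median(q[:,2]))
cv2.imwrite('pics/s17.png',cv2.resize(p[225:295,395:485],None,fx=7,fy=7,interpolation=2))
E
```

```text
t 25.52 pos [ 634.3 -256.6  156. ] psi -6.4 tilt 0.89 F [ 1.3 -0.6  1.1] w 0.52
shift [ 121.2 -229.6   12. ] turn [0.87 0.21 8.57] rows>= 6.2
[0.05486395 0.0058008  0.04505923] 127 0.04542510625972551
```

View pics/s17.png

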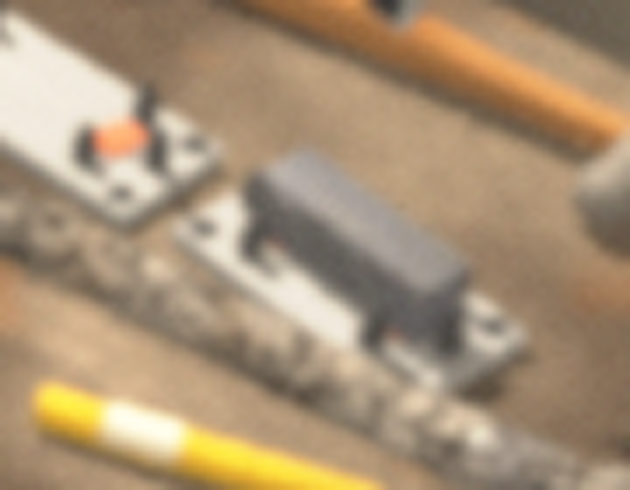

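The short tube sits in its nest, top at 45 mm against 44 expected (crop 360,235). Last, the long tube.

{"op": "arm_command", "data": {
  "targets": "121 -229 12 0 0 8.6 0.75;121 -229 12 0 0 8.6 0.75;121 -229 12 0 0 8.6 0.75;121 -229 12 0 0 8.6 0.75;121 -229 12 0 0 8.6 0.75;121 -229 12 0 0 8.6 0.75;121 -229 12 0 0 8.6 0.75;121 -229 12 0 0 8.6 0.75;121 -229 12 0 0 8.6 0.75;121 -229 12 0 0 8.6 0.75"
}}

```text
time: 26.4
tool_pos: [0.4164, -0.109, 0.1343]
tcp_rot: [2.492, 1.911, 0.001]
wrist_force: [0.8, 0.1, -0.1]
width: 0.755
```

```bash
python3 go.py 420 -110.5 40 -15
```

```text
t 26.4 pos [ 416.4 -109.   134.3] psi -15.0 tilt 0.11 F [ 0.8  0.1 -0.1] w 0.755
shift [-0.5  3.7 94.3] turn [ 0.11  0.02 -0.04] rows>= 2.3
```

{"op": "arm_command", "data": {
  "targets": "-1 3 35 0 0 0 0.75;-1 3 70 0 0 0 0.75;-1 3 94 0 0 0 0.75;-1 3 94 0 0 0 0.75;-1 3 94 0 0 0 0.75;-1 3 94 0 0 0 0.75"
}}

```text
time: 26.9
tool_pos: [0.4195, -0.1109, 0.041]
tcp_rot: [2.492, 1.91, 0.002]
wrist_force: [0.1, 0.5, 0.2]
width: 0.75
```

```bash
python3 go.py 420 -110.5 3 -15;  python3 - <<'E'
from m2 import *
p,d=bot.read_camera('scene')
cv2.imwrite('pics/s18.png',cv2.resize(p[230:300,310:410],None,fx=7,fy=7,interpolation=2))
E
```

```text
t 26.9 pos [ 419.5 -110.9   41. ] psi -15.1 tilt 0.1 F [0.1 0.5 0.2] w 0.75
shift [ 0.5  0.4 38. ] turn [ 0.1   0.01 -0.07] rows>= 0.9
```

View pics/s18.png

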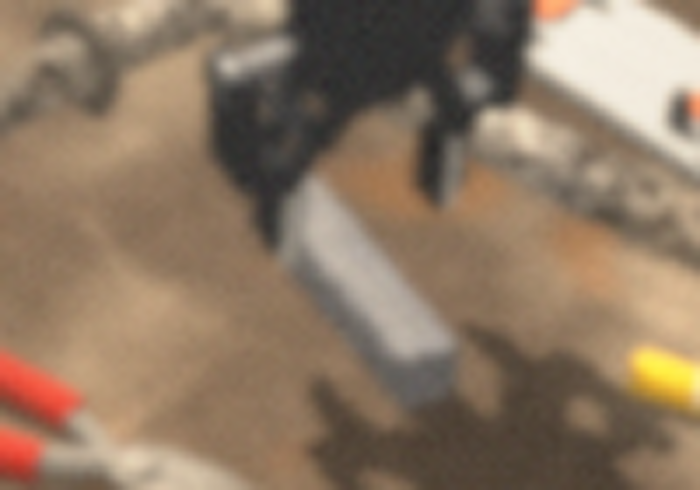

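The tube (crop 370,290) lies between the fingers. Descending and gripping.

{"op": "arm_command", "data": {
  "targets": "0 0 15 0 0 0 0.75;0 0 28 0 0 0 0.75;0 0 37 0 0 0 0.6;0 0 37 0 0 0 0.45;0 0 37 0 0 0 0.15;0 0 37 0 0 0 0.15;0 0 37 0 0 0 0.15;0 0 37 0 0 0 0.15;0 0 37 0 0 0 0.15;0 0 37 0 0 0 0.15",
  "newtons": 60
}}

```text
time: 27.78
tool_pos: [0.4189, -0.1104, 0.0041]
tcp_rot: [2.491, 1.91, 0.002]
wrist_force: [-0.1, -0.2, 6.3]
width: 0.276
```

```bash
python3 go.py 625 -84.5 130 -0.3
```

```text
t 27.78 pos [ 418.9 -110.4    4.1] psi -15.0 tilt 0.15 F [-0.1 -0.2  6.3] w 0.276
shift [  78.5  192.7 -125.4] turn [  0.14   0.03 -14.74] rows>= 5.8
```

{"op": "arm_command", "data": {
  "targets": "0 0 -5 0 0 0 0.15;0 0 -20 0 0 0 0.15;0 0 -60 0 0 0 0.15;0 0 -100 0 0 0 0.15;0 0 -125 0 0 0 0.15;0 0 -125 0 0 0 0.15"
}}

```text
time: 28.28
tool_pos: [0.4217, -0.1113, 0.1341]
tcp_rot: [2.486, 1.906, 0.01]
wrist_force: [1.8, -1.0, -1.4]
width: 0.278
```

{"op": "arm_command", "data": {
  "targets": "79 193 0 0 0 -14.7 0.15;79 193 0 0 0 -14.7 0.15;79 193 0 0 0 -14.7 0.15;79 193 0 0 0 -14.7 0.15;79 193 0 0 0 -14.7 0.15;79 193 0 0 0 -14.7 0.15;79 193 0 0 0 -14.7 0.15;79 193 0 0 0 -14.7 0.15;79 193 0 0 0 -14.7 0.15;79 193 0 0 0 -14.7 0.15"
}}

```text
time: 29.12
tool_pos: [0.6227, -0.0839, 0.1274]
tcp_rot: [-2.228, -2.213, 0.001]
wrist_force: [0.5, -0.4, -1.2]
width: 0.28
```

```bash
python3 go.py 624.8 -84.5 42 -0.3
```

```text
t 29.12 pos [622.7 -83.9 127.4] psi -0.4 tilt 0.08 F [ 0.5 -0.4 -1.2] w 0.28
shift [-0.6  2.3 85.4] turn [-0.08 -0.01 -0.07] rows>= 2.0
```

{"op": "arm_command", "data": {
  "targets": "0 2 30 0 0 0 0.15;0 2 60 0 0 0 0.15;0 2 85 0 0 0 0.15;0 2 85 0 0 0 0.15;0 2 85 0 0 0 0.15;0 2 85 0 0 0 0.15;0 2 85 0 0 0 0.15;0 2 85 0 0 0 0.15"
}}

```text
time: 29.78
tool_pos: [0.6283, -0.0842, 0.0456]
tcp_rot: [2.225, 2.212, 0.004]
wrist_force: [-0.8, -0.1, -1.6]
width: 0.277
```

```bash
python3 go.py 624.8 -84.5 18 -0.3
python3 - <<'E'
from ends import *
ends(np.array([624.8,-84.4]),89.7,12.5,41,59)
# nest: long edges / pads in the current view for yaw
p,d=bot.read_camera('scene');cv2.imwrite('pics/s19.png',cv2.resize(p[195:275,350:450],None,fx=7,fy=7,interpolation=2))
E
```

```text
t 29.78 pos [628.3 -84.2  45.6] psi -0.3 tilt 0.26 F [-0.8 -0.1 -1.6] w 0.277
shift [-0.3 -3.7 27.6] turn [ 0.26  0.04 -0.04] rows>= 0.7
side face W 10.6 n 43 L [-54.9 -50.  -47.4 -42.7  49.8  58.3  60.   61.8]
-1 W 10.5
1 W 10.5
```

View pics/s19.png

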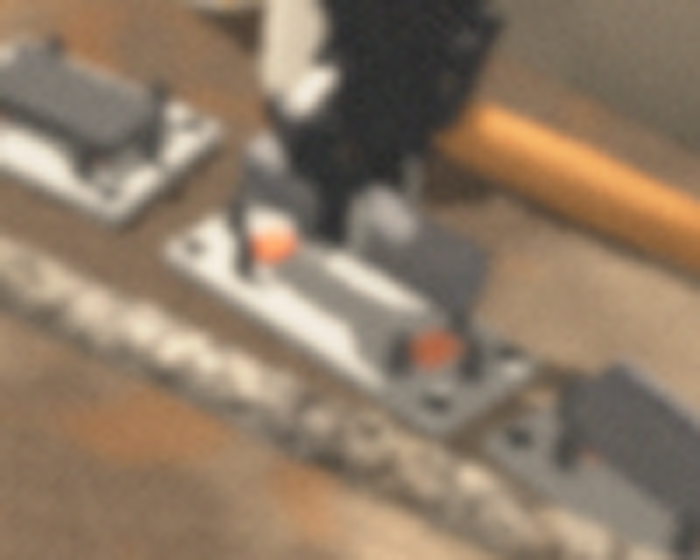

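{"op": "arm_command", "data": {
  "targets": "0 -1 4 0 0 0 0.15;0 -1 4 0 0 0 0.15;0 -1 4 0 0 0 0.15;0 -1 4 0 0 0 0.15;0 -1 4 0 0 0 0.15;0 -1 4 0 0 0 0.15"
}}

```text
time: 30.48
tool_pos: [0.6255, -0.0838, 0.0388]
tcp_rot: [2.228, 2.215, 0.0]
wrist_force: [0.1, 0.4, -1.8]
width: 0.277
```

```bash
python3 go.py 624.8 -84.5 18 -0.3
python3 - <<'E'
from ends import *
ends(np.array([624.8,-84.4]),89.7,12.5,38,57,n=5)
E
```

```text
t 30.48 pos [625.5 -83.8  38.8] psi -0.3 tilt 0.0 F [ 0.1  0.4 -1.8] w 0.277
shift [-0.7 -0.7 20.8] turn [ 0.    0.   -0.04] rows>= 0.5
side face W 12.0 n 120 L [-54.9 -54.1 -53.6 -51.8  61.3  62.9  63.6  64.8]
-1 W 12.0
1 W 12.0
```

Run:
```python
from chk import *
fr=[bot.read_camera('scene') for _ in range(4)]
P=np.median([cloud('scene',f[1])*1000 for f in fr],0)
c=np.array([624.8,-84.4]);a=np.radians(89.7);l=np.array([np.cos(a),np.sin(a)]);w=np.array([-l[1],l[0]])
Q=P.reshape(-1,3);L=(Q[:,:2]-c)@l;W=(Q[:,:2]-c)@w
k=(abs(W)<9)&(abs(L)<75)&(Q[:,2]>58)&(Q[:,2]<63.5);print('top',k.sum(),np.median(Q[k,2]),np.sort(L[k])[[0,1,2,4,-5,-3,-2,-1]].round(1))
k=(abs(W)<11)&(L<-45)&(L>-75)&(Q[:,2]>38)&(Q[:,2]<56);print('endface',k.sum(),np.percentile(L[k],[10,50,90]).round(1))
k=(abs(W)<9)&(abs(L)>58)&(abs(L)<78)&(Q[:,2]>24)&(Q[:,2]<35)
for s in(-1,1):print('dowel',s,(k&(L*s>0)).sum(),np.percentile(L[k&(L*s>0)],[10,50,90]).round(1))
# nest plate ends
k=(abs(W)<30)&(abs(L)<100)&(Q[:,2]>7)&(Q[:,2]<13);print('plate L',np.percentile(L[k],[.5,99.5]).round(1))
```

```text
top 77 60.930474225234235 [-55.7 -55.6 -53.4 -53.   58.3  61.3  62.3  64.8]
endface 24 [-55.3 -51.7 -46.4]
dowel -1 9 [-69.  -66.3 -63.7]
dowel 1 3 [69.2 72.4 73.5]
plate L [-99.3  80.5]
```

Same along-tube offset as before (ends −55/+65), so shifting −4.5 mm along tool x.

{"op": "arm_command", "data": {
  "targets": "-4.5 -0.5 0 0 0 0 0.15;-4.5 -0.5 0 0 0 0 0.15;-4.5 -0.5 0 0 0 0 0.15;-4.5 -0.5 0 0 0 0 0.15;-4.5 -0.5 0 0 0 0 0.15"
}}

```text
time: 31.35
tool_pos: [0.6249, -0.0883, 0.0388]
tcp_rot: [-2.228, -2.215, -0.0]
wrist_force: [-1.4, 0.2, -2.2]
width: 0.28
```

```bash
python3 go.py
python3 - <<'E'
from ends import *
ends(np.array([624.8,-84.4]),89.7,12.5,38,57,n=4)
E
```

```text
t 31.35 pos [624.9 -88.3  38.8] psi -0.3 tilt 0.0 F [-1.4  0.2 -2.2] w 0.28
side face W 12.6 n 125 L [-60.3 -60.  -59.7 -57.   56.8  58.1  59.7  60.8]
-1 W 12.4
1 W 12.7
```

Centred: ends −60/+61, side face at 12.6. Lowering.

{"op": "arm_command", "data": {
  "targets": "0 0 3 0 0 0 0.15;0 0 6 0 0 0 0.15;0 0 9 0 0 0 0.15;0 0 12 0 0 0 0.15;0 0 15 0 0 0 0.15;0 0 15 0 0 0 0.15;0 0 15 0 0 0 0.15"
}}

```text
time: 32.13
tool_pos: [0.6244, -0.0881, 0.0232]
tcp_rot: [-2.227, -2.214, 0.001]
wrist_force: [-0.4, 1.2, -2.8]
width: 0.282
```

{"op": "arm_command", "data": {
  "targets": "0 0 2 0 0 0 0.15;0 0 4 0 0 0 0.15;0 0 4 0 0 0 0.15;0 0 4 0 0 0 0.15;0 0 4 0 0 0 0.15"
}}

```text
time: 32.55
tool_pos: [0.6249, -0.0882, 0.0198]
tcp_rot: [-2.228, -2.215, -0.0]
wrist_force: [0.5, 0.6, -2.6]
width: 0.278
```

{"op": "arm_command", "data": {
  "targets": "0 0 1 0 0 0 0.15;0 0 2 0 0 0 0.15;0 0 3 0 0 0 0.15;0 0 3 0 0 0 0.15;0 0 3 0 0 0 0.15"
}}

```text
time: 32.97
tool_pos: [0.6251, -0.0883, 0.0181]
tcp_rot: [2.228, 2.215, 0.0]
wrist_force: [-2.5, 2.3, 5.2]
width: 0.281
```

Contact at 18.1, where the seat should be. Releasing and moving clear.

{"op": "arm_command", "data": {
  "targets": "0 0 -1 0 0 0 0.15;0 0 -1 0 0 0 0.55;0 0 -1 0 0 0 0.55;0 0 -1 0 0 0 0.55;0 0 -1 0 0 0 0.55;0 0 -20 0 0 0 0.55;0 0 -55 0 0 0 0.55;0 0 -95 0 0 0 0.55;0 0 -130 0 0 0 0.55;0 0 -130 0 0 0 0.55"
}}

```text
time: 33.8
tool_pos: [0.6308, -0.0894, 0.1565]
tcp_rot: [2.219, 2.206, 0.014]
wrist_force: [2.2, -0.5, 0.8]
width: 0.551
```

```bash
python3 go.py 430 -40 250 -10
```

```text
t 33.8 pos [630.8 -89.4 156.5] psi -0.3 tilt 0.88 F [ 2.2 -0.5  0.8] w 0.551
shift [  48.  -199.6  -96.7] turn [0.88 0.09 9.66] rows>= 5.4
```

{"op": "arm_command", "data": {
  "targets": "48 -200 -97 0 0 9 0.55;48 -200 -97 0 0 9 0.55;48 -200 -97 0 0 9 0.55;48 -200 -97 0 0 9 0.55;48 -200 -97 0 0 9 0.55;48 -200 -97 0 0 9 0.55;48 -200 -97 0 0 9 0.55;48 -200 -97 0 0 9 0.55;48 -200 -97 0 0 9 0.55"
}}

```text
time: 34.55
tool_pos: [0.4259, -0.0393, 0.2436]
tcp_rot: [2.394, 2.033, 0.001]
wrist_force: [0.1, -0.4, -0.3]
width: 0.548
```

```bash
python3 - <<'E'
from m2 import *
C={'ring':(637,274,0,.044),'bar':(627,93.3,-80.6,.026),'short':(628.7,-249.4,83.6,.044),'long':(624.8,-84.4,89.7,.039)}
for n in('top','scene'):
    fr=[bot.read_camera(n) for _ in range(3)];p=fr[0][0];P=np.median([cloud(n,f[1])*1000 for f in fr],0)
    cv2.imwrite(f'pics/{n}F.png',cv2.resize(p[155:215,280:450] if n=='top' else p[165:295,300:480],None,fx=4.4,fy=4.4,interpolation=2))
    for k,(x,y,yaw,zt) in C.items():
        a=np.radians(yaw);l=np.array([np.cos(a),np.sin(a)]);w=np.array([-l[1],l[0]]);Q=P.reshape(-1,3);L=(Q[:,:2]-[x,y])@l;W=(Q[:,:2]-[x,y])@w
        s=(abs(L)<75)&(abs(W)<27)&(abs(Q[:,2]-zt*1000)<5)
        if k=='ring': s&=np.hypot(L,W)<30
        A=np.c_[L[s],W[s],np.ones(s.sum())];f=np.linalg.lstsq(A,Q[s,2],rcond=None)[0]
        print(n,k,s.sum(),'ztop',np.median(Q[s,2]).round(1),'exp',zt*1000,'slope',f[:2].round(3),'L',np.percentile(L[s],[1,99]).round(1),'W',np.percentile(W[s],[1,99]).round(1))
    v=(slice(200,224),slice(408,450))
    if n=='top':
        m=zmask('top',fr[0][1],408,200,450,224,.008,.03);vv,u=np.nonzero(m);print('marker',rect('top',np.c_[u,vv],.012))
E
python3 go.py
```

```text
top ring 37 ztop 43.8 exp 44.0 slope [0.047 0.024] L [-23.2  22.1] W [-22.8  22.9]
top bar 209 ztop 26.3 exp 26.0 slope [-0.005 -0.029] L [-39.2  46.9] W [-23.7  20.7]
top short 145 ztop 44.4 exp 44.0 slope [-0.006 -0.009] L [-47.1  40.2] W [-15.1  14.8]
top long 175 ztop 38.5 exp 39.0 slope [-0.     0.009] L [-61.2  56.1] W [-12.9  13.6]
marker (array([ 517. , -311.9]), array([17.1, 55.9]), np.float32(-67.4))
scene ring 60 ztop 43.4 exp 44.0 slope [-0.025  0.004] L [-24.6  21.4] W [-18.9  25.3]
scene bar 236 ztop 27.3 exp 26.0 slope [-0.013  0.038] L [-52.4  48.7] W [-23.8  20.9]
scene short 259 ztop 44.8 exp 44.0 slope [ 0.    -0.039] L [-44.3  44.7] W [-16.1  16.2]
scene long 245 ztop 39.8 exp 39.0 slope [ 0.007 -0.05 ] L [-60.3  58.6] W [-12.5  14.8]
t 34.85 pos [425.5 -39.2 243. ] psi -9.3 tilt 0.1 F [-0.3 -0.3 -0.5] w 0.548
```

View pics/topF.png

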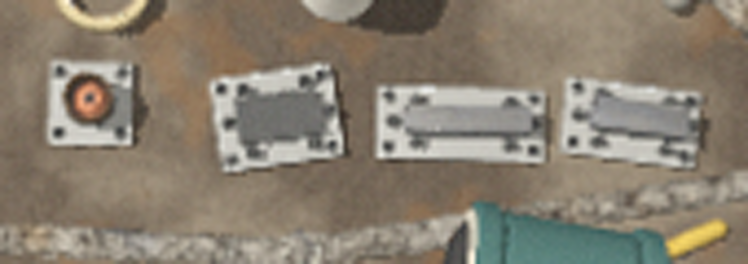

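View pics/sceneF.png

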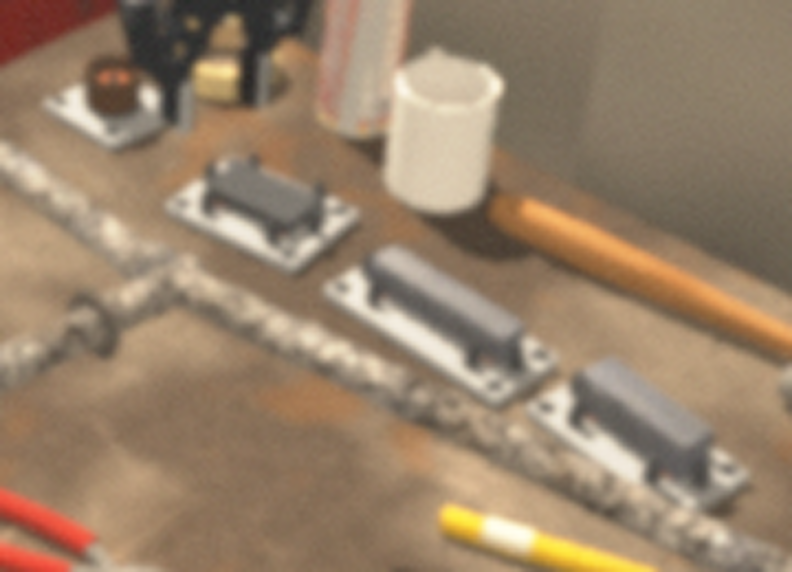

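All four blanks measure at seat height in both views. The ring is at top-crop 88,98, the bar at 280,113, the long tube at 470,120 and the short tube at 645,115. The marker lies where it was, partly hidden by the arm in the top view. Handing in.

```bash
python3 -c "
from workcell import bot
print(bot.finish_job())"
```

```text
the job is handed in; nothing more can be done
None
```

All four blanks are in their nests, and I handed the job in at about 35 s of the 115 s allowed. I set the ring first, then the flat bar, short tube and long tube. Each was lowered until light contact with its seat, then released.

**Heights:** in the final check the tops matched the expected seat heights to within about 1 mm in both cameras. Top and scene readings in mm:

| Blank | Top camera | Scene camera | Expected |
|---|---|---|---|
| Ring | 43.8 | 43.4 | 44 |
| Flat bar | 26.3 | 27.3 | 26 |
| Short tube | 44.4 | 44.8 | 44 |
| Long tube | 38.5 | 39.8 | 39 |

- **Ring contact:** the ring touched its seat with the heaviest push, about 17 N up and 9 N sideways. The bar and tubes touched at 4–6 N.
- **Corrections:** both tubes turned out to be held about 4 mm off along their length. I corrected each above its nest before lowering, and neither pushed sideways on its dowels on the way down.
- **Disagreements:** the final fits showed apparent tilts of up to 0.05, most of them different or even reversed between the two cameras, so I took them as depth noise.
- **Marker:** the arm hid part of the yellow marker in the last top view, so its measured position there was unusable. What showed lay on the same line as before, the scene camera shows it in place, and nothing touched it.

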